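# Load the varnish curing box: prop the lid, nest the beads, close up

### The job

Open the curing box's lid all the way, swing the prop rod up from its clip and let the lid down until the rod's tip sits in the slot under the lid's ear and the rod alone carries it. With the lid propped so, set every varnished wooden bead from the tray in its own three-pin nest in the box and let go. Then lift the lid off the rod, fold the rod right back into its clip and lower the lid gently until it is fully shut, leaving the tub, bowl and brush alone.

Things in the scene. Friction and masses are not known exactly. Their poses are not given: they have to be found in the camera images.
- box: Grey metal curing box, fixed, 210 (x) x 320 (y) x 70 mm high, walls 5 mm, floor 8 mm thick. Origin under its centre on the table; x points from the front (handle side, near the robot) to the hinge, y to its left; it may be turned about z. In its front half four three-pin nests stand in a row along y, 55 mm in front of the middle, 70 mm apart; behind them is a housing 55 mm high.
- lid (a joint): Angle of the white lid (0.6 kg) about its hinge on the box's far top edge, axis along box y: 0 shut, grows as the front edge rises, stop at 1.5. The stiff hinge holds it where left only above 1.35 (open to about 1.45); lower, it falls if let go unless the rod carries it. It comes to rest on the raised rod at 1.23 to 1.27: lower it there and let go.
- lid_bar (a point): Middle of the lid's handle: round steel bar, 12 mm thick, 120 mm long, parallel to the hinge, held by an arm at each end in the lid's plane, 42 mm beyond its front edge; 252 mm from the hinge line and, shut, 75 mm above the table (5 mm above the hinge line). Moves with the lid. It turns easily between pads closed across it: hold it from above, tool down, all the way.
- lid_hinge (a point): Middle of the lid's hinge line, 70 mm above the table, 105 mm behind the box's middle. Fixed to the box.
- lid_slot (a point): The slot in the lid's ear: where the centre of the rod's tip sits when the lid is propped. The ear is a steel plate sticking out 30 mm from the lid's right (box -y) edge, 125 mm from the hinge; two lips 22 mm apart and 10 mm deep under it form the slot, open downwards; the 12 mm tip has 5 mm of play each way. Moves with the lid.
- prop (a joint): Angle of the prop rod about its pivot outside the box's right (-y) wall, axis along box y: 0 lying level in its clip, tip towards the front; grows as the tip swings up and over. Past upright (1.57) it leans by itself on its stop at 1.95, ready for the lid (1.93 to 1.95 under the lid); short of upright it falls back to the clip. Swing it with the lid above 1.35.
- prop_pivot (a point): Pivot of the prop rod, 18 mm outside the box's right wall, 42 mm above the table, 5 mm behind the box's middle. Fixed to the box.
- prop_grip (a point): Grip point on the rod's cross handle: black round peg 12 mm thick, parallel to the pivot axis, 85 mm from the pivot, sticking out 85 mm from the rod to the box's right (-y); the point is 66 mm out. Held from above, fingers closing across it (along box x), it turns easily in the pads, and the gripper clears the lid and ear. Moves with the rod.
- prop_tip (a point): Round tip of the rod (ball of 12 mm), 155 mm from the pivot; the rod itself is 9 mm thick. Moves with the rod.
- nest0 (a point): Nest 0 (0 is the box's left-most, +y; 3 the right-most): three round-topped 6 mm pins, 16 mm from this point's vertical axis, tops 18 mm above the table, in a shallow square pit whose sides slope up to 22 mm above the table at the ridges halfway to the next nest. The point is where a seated bead's centre lies, 31 mm above the table. Keep fingertips above the ridges.
- nest1 (a point): Nest 1 (0 is the box's left-most, +y; 3 the right-most): three round-topped 6 mm pins, 16 mm from this point's vertical axis, tops 18 mm above the table, in a shallow square pit whose sides slope up to 22 mm above the table at the ridges halfway to the next nest. The point is where a seated bead's centre lies, 31 mm above the table. Keep fingertips above the ridges.
- nest2 (a point): Nest 2 (0 is the box's left-most, +y; 3 the right-most): three round-topped 6 mm pins, 16 mm from this point's vertical axis, tops 18 mm above the table, in a shallow square pit whose sides slope up to 22 mm above the table at the ridges halfway to the next nest. The point is where a seated bead's centre lies, 31 mm above the table. Keep fingertips above the ridges.
- nest3 (a point): Nest 3 (0 is the box's left-most, +y; 3 the right-most): three round-topped 6 mm pins, 16 mm from this point's vertical axis, tops 18 mm above the table, in a shallow square pit whose sides slope up to 22 mm above the table at the ridges halfway to the next nest. The point is where a seated bead's centre lies, 31 mm above the table. Keep fingertips above the ridges.
- tray: Wooden tray, 200 x 200 mm, fixed, walls 5 mm thick and 50 mm high; its floor has four dished square hollows, 80 mm apart in a 2 x 2 pattern along its x and y, in which the beads wait. Hollow bottoms are 6 mm above the table and 60 mm from the nearest outer faces; the ridges between hollows are 18 mm above the table. Origin under its centre.
- bead0: Varnished round wooden bead, a ball of 40 mm, 30 g (may be absent). Origin at the ball's centre; it rolls, so its axes mean nothing. All beads are alike and may go in any nest.
- bead1: Varnished round wooden bead, a ball of 40 mm, 30 g (may be absent). Origin at the ball's centre; it rolls, so its axes mean nothing. All beads are alike and may go in any nest.
- bead2: Varnished round wooden bead, a ball of 40 mm, 30 g (may be absent). Origin at the ball's centre; it rolls, so its axes mean nothing. All beads are alike and may go in any nest.
- bead3: Varnished round wooden bead, a ball of 40 mm, 30 g (may be absent). Origin at the ball's centre; it rolls, so its axes mean nothing. All beads are alike and may go in any nest.
- tub: White lidded tub, 90 mm across, 110 mm high; a bystander. Origin under its centre.
- bowl: White ceramic bowl, 90 mm across, 55 mm high; a bystander. Origin under its centre.
- brush: Paint brush lying on the table; a bystander. Origin under its middle.

How it is judged:
By the outcome, as a careful person would: the job done as asked, in the order asked, and still so for the second after the job is handed in, with the robot touching nothing.
Of bead0, bead1, bead2, bead3 only 2 to 4 are there at a start; the rules pass over those that are not, and their reading is None.
At some moment in a run one of bead0, bead1, bead2, bead3 may be knocked a few centimetres aside while the robot is not near it.
It also fails if it takes over 210 s, if anything falls off the work surface, if the arm or the gripper's body presses on something with over 40 N, if the wrist force passes 120 N, or if a joint passes its speed limit or range.

### The arm

A 6-joint arm with a two-finger parallel gripper is mounted at the origin on the work surface. World frame = base frame: x ahead of the robot, y to its left, z up, the work surface at z = 0. Lengths are in m, angles in rad, forces in N, time in s.
With the tool pointing down it reaches from about 0.3 to 0.875 m from the base axis. Payload 6.4 kg.
Tool frame: the origin (TCP) lies at the very end of the fingers, on their centre line; the grasp point (between the pads) lies 19 mm behind it; z points along the fingers, y is the line along which they close (so a half turn about z gives the same grasp; the last joint's range is limited). The gripper opens to 85 mm and grips with 20 to 120 N. Pads are 22 mm wide; open, the fingers measure 114 mm over their backs; the gripper's body (76 mm by 85 mm) begins 54 mm behind the grasp point. The pads swing forward as they close: fully open they stand 13 mm farther back than shut.
Start: joints at [0.995, 0.181, 1.607, -0, 1.354, -0.206], TCP at [0.208, 0.536, 0.231] pointing down, gripper open.
Joint ranges: [-2.99, 2.99], [-0.89, 2.07], [0.3, 2.58], [-1.14, 4.28], [0, 2.63], [-3.12, 3.12]. Speed limits (rad/s): [2.57, 2.57, 3.01, 3.14, 3.14, 3.14].

### API

Orientations are given as a unit quaternion [w, x, y, z].
In Python, from bench import ctrl gives the robot as it stands.
- The arm moves only by the tool jog_arm, called after "Request:" by a JSON object that holds its "op" and its "data", one argument or row to a line. Schema: {"type":"object","properties":{"steps":{"type":"string"},"only":{"type":"string"},"quiet":{"type":"boolean"},"lines":{"type":"string"}},"required":["steps"],"additionalProperties":false}. steps is a string of 1 to 10 rows, one to a line, with the numbers parted by commas; each row has 7 numbers: dx, dy, dz in m, then a rotation vector rx, ry, rz in rad, then the opening from 0.0 (shut) to 1.0 (fully open); each row is the pose to reach, as a shift and turn from the pose commanded when the call began, along the tool's axes at that moment; what a row does not reach only later rows make up. A row lasts 1/8 s, in which the tool goes at most 0.0625 m and 0.188 rad, less where a joint would pass 70% of its speed; a pose out of reach is approached as far as the arm can. The fingers move at their own pace and stop on an object; the grip force is fixed at half the most. Time passes only in rows, so rows that do not move let the fingers close. The tool returns the time, the measured TCP pose, the force, the opening and the grip force at its end. only (a regular expression) keeps the lines of the reply that match it, lines (a string "A,B") keeps lines A to B, and quiet returns only ok. Input that does not fit is refused with a message, and nothing moves.
- ctrl.get_obs(): the state, without advancing time (a new reading comes with each control period).
- ctrl.camera(name): name is "scene" or "side" or "wrist"; returns the picture (400x640x3 uint8, blue, green, red); there is no depth.
- ctrl.camera_params(name): a dict with "fovy" (degrees; the focal length in pixels is half the picture's height over the tangent of half this angle, whatever the lens; pixels are square), "cx", "cy" (the principal point, pixels), "view" (4x4, takes a point from world to camera coordinates). Camera axes: x right, y up, looking along -z (the intrinsics and any distortion apply to the point x, -y, -z); pixel columns grow to the right and rows downward; lengths in m; the calibration is good to about 2 mm. A picture is of the moment at which its call begins: read the wrist's pose just before it. camera_params takes no time and is no camera call; for the wrist camera it gives the pose at the moment of the call.
- ctrl.hand_in(): hands the job in; it is judged then, once.
The state is a dict: "time_s": time; "q": joint angles; "dq": joint speeds; "joint_efforts": joint torques, N m; "eef_pos": TCP position; "eef_rot": TCP orientation; "wrist_force": force on the tool from outside, world axes, zero at the start; "torque": the same for the moment, N m; "opening": opening from 0.0 (shut) to 1.0 (fully open); "grasp_force": force on a finger pad.
Only numpy, scipy, OpenCV 4.12 (cv2) and the standard library are available. Lean on these libraries where they do the work, as an engineer would, in place of code of your own. Each camera call takes 0.05 s, during which the arm holds its last target. There are 200 camera calls.

## Working session

There is one attempt and no reset: what is moved stays moved. The work goes in short steps, Python scripts to look and compute and a tool call to move; the robot and the scene stay as the last step left them, time stands still between calls to the robot, and variables do not carry over. Pictures are saved under pics/ and viewed, at most 14 in all, crops included, and the job is handed in when it is done.

```bash
ls; mkdir -p pics
```

Run:
```python
from bench import ctrl
import cv2,numpy as np
for n in ["scene","side"]:
    im=ctrl.camera(n); cv2.imwrite(f"pics/{n}0.png",im)
    p=ctrl.camera_params(n); print(n,p)
print(ctrl.get_obs())
```

```text
bench.py
pics
scene {'fovy': 46.61175984879635, 'cx': 316.2887233902329, 'cy': 192.69064611404627, 'view': array([[-0.76832006,  0.63993159,  0.01310882,  0.43357336],
       [-0.48831017, -0.59927394,  0.63436891,  0.24841943],
       [ 0.41380848,  0.48099719,  0.7729193 , -1.63949849],
       [ 0.        ,  0.        ,  0.        ,  1.        ]])}
side {'fovy': 47.93137212653432, 'cx': 321.4420778602191, 'cy': 197.8396945246549, 'view': array([[-0.94107066, -0.33771007, -0.01838282,  0.53840484],
       [ 0.22976898, -0.6782723 ,  0.69796339, -0.1924326 ],
       [-0.24817782,  0.65260907,  0.71589746, -1.27373252],
       [ 0.        ,  0.        ,  0.        ,  1.        ]])}
{'time_s': 0.1, 'q': array([ 9.94709800e-01,  1.81456648e-01,  1.60790806e+00, -8.00018534e-06,
        1.35378229e+00, -2.06293095e-01]), 'dq': array([ 5.05259540e-04,  7.14093550e-04, -3.44957295e-03, -1.31879104e-03,
       -3.02600604e-05, -1.10337381e-03]), 'joint_efforts': array([ 8.62503894e-04, -4.45876622e+01, -3.52240419e+01, -1.86246789e-04,
        4.22053490e-03, -3.40857275e-05]), 'eef_pos': array([0.20752752, 0.53571781, 0.23047989]), 'eef_rot': array([-2.92716193e-04,  1.83844106e-01,  9.82955106e-01, -7.19950312e-04]), 'wrist_force': array([0.48346124, 0.85169211, 0.23642917]), 'torque': array([-0.00868641,  0.00064621, -0.02529475]), 'grasp_force': 0.0, 'opening': 1.0025327283136463}
```
View pics/scene0.png

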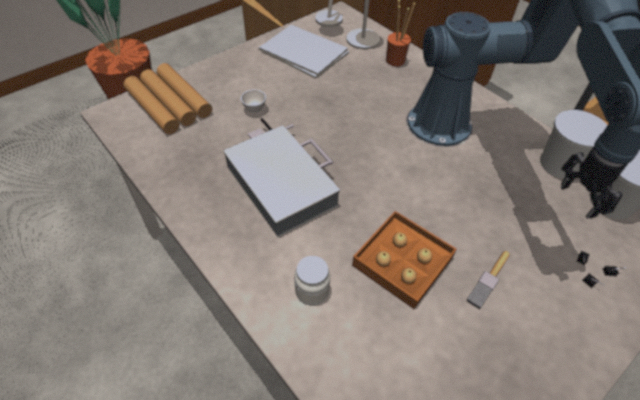

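View pics/side0.png

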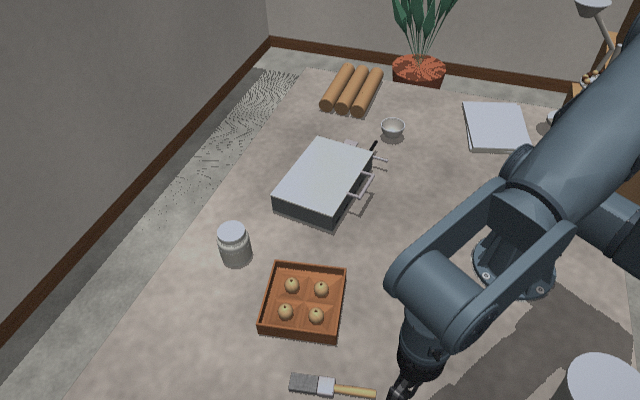

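Create h.py:
```python
import numpy as np,cv2
from bench import ctrl
from scipy.spatial.transform import Rotation as R
def K(p,h=400):
    f=h/2/np.tan(np.radians(p['fovy'])/2); return f
def proj(p,X):
    X=np.atleast_2d(X); c=X@p['view'][:3,:3].T+p['view'][:3,3]; f=K(p)
    return np.c_[p['cx']+f*c[:,0]/-c[:,2], p['cy']-f*c[:,1]/-c[:,2]]
def plane(p,uv,z):
    uv=np.atleast_2d(uv).astype(float); f=K(p); d=np.c_[(uv[:,0]-p['cx'])/f,-(uv[:,1]-p['cy'])/f,-np.ones(len(uv))]
    V=p['view']; d=d@V[:3,:3]; o=-V[:3,:3].T@V[:3,3]
    return o+d*((z-o[2])/d[:,2])[:,None]
def tool():
    o=ctrl.get_obs(); q=o['eef_rot']; return o['eef_pos'],R.from_quat([q[1],q[2],q[3],q[0]])
def go(target,yaw=None):
    """shift in tool axes to world target; yaw = world direction angle wanted for tool y axis"""
    p,r=tool(); d=r.inv().apply(np.array(target)-p)
    # wanted: tool z down, y axis along yaw
    rv=None
    if yaw is not None:
        best=None
        for k in (0,np.pi):
            y=np.array([np.cos(yaw+k),np.sin(yaw+k),0]); z=np.array([0,0,-1.]); x=np.cross(y,z)
            v=(r.inv()*R.from_matrix(np.c_[x,y,z])).as_rotvec()
            if best is None or np.linalg.norm(v)<np.linalg.norm(best): best=v
        rv=best
    print('pos',p.round(4),'shift',d.round(4),'rot',None if rv is None else rv.round(4))
```

Run:
```python
from h import *
for n in ["scene","side"]:
    im=cv2.imread(f"pics/{n}0.png"); p=ctrl.camera_params(n); hsv=cv2.cvtColor(im,cv2.COLOR_BGR2HSV)
    m=((hsv[...,1]<45)&(hsv[...,2]>150)).astype(np.uint8)
    N,l,s,c=cv2.connectedComponentsWithStats(m)
    for i in range(1,N):
        if s[i,4]>100:
            cs,_=cv2.findContours((l==i).astype(np.uint8),0,2); a=cv2.approxPolyDP(cs[0],5,True)[:,0]
            print(n,'white',s[i],c[i].round(1),a.tolist() if len(a)<9 else len(a))
    m=((hsv[...,0]>14)&(hsv[...,0]<28)&(hsv[...,1]>60)&(hsv[...,2]>120)).astype(np.uint8)
    N,l,s,c=cv2.connectedComponentsWithStats(m)
    for i in range(1,N):
        if 40<s[i,4]<400: print(n,'bead',s[i],c[i].round(1),plane(p,c[i],.026).round(4))
```

```text
scene white [   82     3   558   397 92728] [359.2 230.6] 134
scene white [ 472   83  135   63 3257] [543.8 110.8] 18
scene white [621 152  19  33 350] [632.7 170.7] [[639, 152], [621, 174], [637, 184]]
scene white [533 162  27  35 161] [545.8 178.4] [[533, 162], [558, 196], [558, 182], [548, 185], [552, 179]]
scene white [  19  202   64   81 2078] [ 51.3 238.1] 24
scene white [529 221  33  25 490] [545.5 232.9] [[529, 223], [542, 242], [561, 243], [550, 221]]
scene white [133 252  31  33 430] [149.  267.7] [[160, 255], [142, 257], [148, 261], [137, 265], [142, 275], [134, 284], [161, 271]]
scene white [177 291  27  29 296] [190.  305.5] [[191, 291], [177, 307], [184, 309], [181, 319], [203, 305]]
scene white [  71  346  114   54 2494] [122.  377.6] 32
scene bead [244   0  38  27 211] [262.1  10.4] [[ 0.0742 -0.9632  0.026 ]]
scene bead [585  97  13  13  91] [591.5 103.6] [[-0.4801  0.2971  0.026 ]]
scene bead [393 232  14  13 126] [399.7 238.2] [[0.4806 0.2622 0.026 ]]
scene bead [418 248  14  13 137] [424.6 254.2] [[0.466  0.3414 0.026 ]]
scene bead [377 251  13  13 135] [383.2 257
[... 1269 characters left out ...]
0  12  68] [612.6  35.5] [[-0.3667 -1.5321  0.026 ]]
side bead [321  62  32  42 364] [337.5  82.5] [[ 0.759  -0.7241  0.026 ]]
side bead [337  65  31  42 363] [352.4  84.9] [[ 0.6929 -0.7255  0.026 ]]
side bead [353  67  29  41 380] [367.6  87.3] [[ 0.627  -0.7276  0.026 ]]
side bead [572  83  10  14  91] [576.   88.6] [[-0.1878 -0.9825  0.026 ]]
side bead [285 277  13  13 124] [291.2 283.5] [[0.5602 0.2739 0.026 ]]
side bead [314 281  14  13 125] [320.7 287.4] [[0.4807 0.2595 0.026 ]]
side bead [278 303  14  14 141] [284.9 309.9] [[0.545  0.3535 0.026 ]]
side bead [309 307  15  15 142] [315.5 314.1] [[0.466 0.339 0.026]]
side bead [334 384  42  14 298] [354.5 390.5] [[0.3166 0.4903 0.026 ]]
```

Run:
```python
import cv2,numpy as np
a=cv2.imread('pics/scene0.png')[100:250,205:355]; b=cv2.imread('pics/side0.png')[120:250,255:405]
f=lambda i:cv2.resize(i,(400*i.shape[1]//150,400*i.shape[0]//150),interpolation=cv2.INTER_CUBIC)
a=f(a);b=f(b); b=cv2.copyMakeBorder(b,0,a.shape[0]-b.shape[0],0,0,cv2.BORDER_CONSTANT)
cv2.imwrite('pics/crop0.png',np.hstack([a,b]))
```

```text
(no output)
```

View pics/crop0.png

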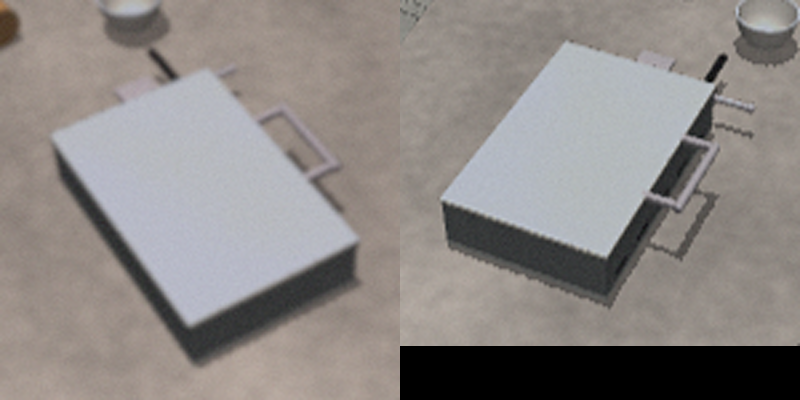

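Run:
```python
from h import *
from scipy.optimize import least_squares
S=ctrl.camera_params('scene');D=ctrl.camera_params('side')
# order: front-right, front-left, back-left, back-right
s=np.array([[284.9,125.5],[339.3,190],[276.3,221.9],[224.5,150.6]])
d=np.array([[373.5,153],[333.75,216.4],[270.75,194.25],[316.9,135]])
for z in(.07,.075): print(plane(S,s,z).round(3).tolist(),plane(D,d,z).round(3).tolist())
bar=np.array([[255+316/2.667,120+147/2.667],[255+283/2.667,120+207/2.667]])
L=np.array([[-.105,-.16],[-.105,.16],[.105,.16],[.105,-.16]])
def W(v,xy,z):
    c,q=np.cos(v[2]),np.sin(v[2]); xy=np.atleast_2d(xy)
    return np.c_[v[0]+c*xy[:,0]-q*xy[:,1],v[1]+q*xy[:,0]+c*xy[:,1],np.full(len(xy),z)]
def res(v):
    P=W(v,L,v[3]); B=W(v,[[-.147,-.06],[-.147,.06]],.075)
    return np.r_[(proj(S,P)-s).ravel(),(proj(D,P)-d).ravel(),(proj(D,B)-bar).ravel()]
r=least_squares(res,[.65,-.05,0,.075],x_scale=.01); v=r.x
print(v.round(4),r.fun.round(1))
for n,l in dict(lid_bar=[-.147,0,.075],hinge=[.105,0,.07],pivot=[.005,-.178,.042],grip0=[-.08,-.244,.042],nest0=[-.055,.105,.031],nest3=[-.055,-.105,.031]).items():
    print(n,W(v,l[:2],l[2]).round(4), np.linalg.norm(W(v,l[:2],0)).round(3))
np.save('box.npy',v)
```

```text
[[0.477, -0.266, 0.07], [0.521, 0.051, 0.07], [0.73, 0.027, 0.07], [0.692, -0.293, 0.07]] [[0.481, -0.272, 0.07], [0.517, 0.044, 0.07], [0.73, 0.019, 0.07], [0.697, -0.304, 0.07]]
[[0.48, -0.262, 0.075], [0.524, 0.054, 0.075], [0.732, 0.03, 0.075], [0.694, -0.288, 0.075]] [[0.48, -0.266, 0.075], [0.515, 0.048, 0.075], [0.728, 0.024, 0.075], [0.695, -0.298, 0.075]]
[ 0.6044 -0.1224 -0.1163  0.0716] [-1.6 -0.2  0.1 -1.2  0.3 -1.5  0.3 -0.7 -0.2  0.1 -1.2  0.6  0.2  0.9
  0.8  1.8  0.4 -0.9 -1.9  0.9]
lid_bar [[ 0.4584 -0.1054  0.075 ]] 0.47
hinge [[ 0.7087 -0.1346  0.07  ]] 0.721
pivot [[ 0.5888 -0.2998  0.042 ]] 0.661
grip0 [[ 0.4967 -0.3555  0.042 ]] 0.611
nest0 [[ 0.562  -0.0117  0.031 ]] 0.562
nest3 [[ 0.5376 -0.2203  0.031 ]] 0.581
```

```bash
python3 -c "
from h import *
v=np.load('box.npy')
go([.40,-.10,.33],v[2])"
```

```text
pos [0.2075 0.5357 0.2305] shift [-0.4092 -0.5233 -0.0989] rot [-1.5000e-03  7.0000e-04  1.3173e+00]
```

Request:
{"op": "jog_arm", "data": {
  "steps": "-0.409,-0.523,-0.099,-0.0015,0,1.317,1\n-0.409,-0.523,-0.099,-0.0015,0,1.317,1\n-0.409,-0.523,-0.099,-0.0015,0,1.317,1\n-0.409,-0.523,-0.099,-0.0015,0,1.317,1\n-0.409,-0.523,-0.099,-0.0015,0,1.317,1\n-0.409,-0.523,-0.099,-0.0015,0,1.317,1\n-0.409,-0.523,-0.099,-0.0015,0,1.317,1\n-0.409,-0.523,-0.099,-0.0015,0,1.317,1\n-0.409,-0.523,-0.099,-0.0015,0,1.317,1\n-0.409,-0.523,-0.099,-0.0015,0,1.317,1"
}}

```text
time_s: 1.35
eef_pos: [0.3869, -0.0576, 0.3238]
eef_rot: [0.0, 0.747, 0.665, 0.001]
wrist_force: [1.1, 1.2, -0.3]
opening: 0.994
grasp_force: 0.0
```

```bash
python3 -c "
from h import *
v=np.load('box.npy')
go([.40,-.10,.33],v[2])"
```

```text
pos [ 0.3869 -0.0576  0.3238] shift [-0.0406  0.018  -0.0063] rot [ 0.0018 -0.001  -0.0004]
```

Request:
{"op": "jog_arm", "data": {
  "steps": "-0.04,0,-0.02,0.002,0,0,1\n-0.04,0,-0.02,0.002,0,0,1\n-0.04,0,-0.02,0.002,0,0,1"
}}

```text
time_s: 1.72
eef_pos: [0.3819, -0.0947, 0.3428]
eef_rot: [-0.001, 0.747, 0.665, 0.0]
wrist_force: [0.4, 0.3, -0.0]
opening: 0.999
grasp_force: 0.0
```

Run:
```python
from h import *
p=ctrl.camera_params('wrist'); im=ctrl.camera('wrist'); cv2.imwrite('pics/w1.png',im); print(p); np.save('w1.npy',p)
```

```text
{'fovy': 64.41440249181538, 'cx': 319.00260575617517, 'cy': 199.32950090861965, 'view': array([[ 0.99312026, -0.11707949, -0.00212947, -0.38935953],
       [ 0.11021613,  0.94073577, -0.32073137,  0.12458051],
       [ 0.03955434,  0.31829012,  0.94716781, -0.47087542],
       [ 0.        ,  0.        ,  0.        ,  1.        ]])}
```

View pics/w1.png

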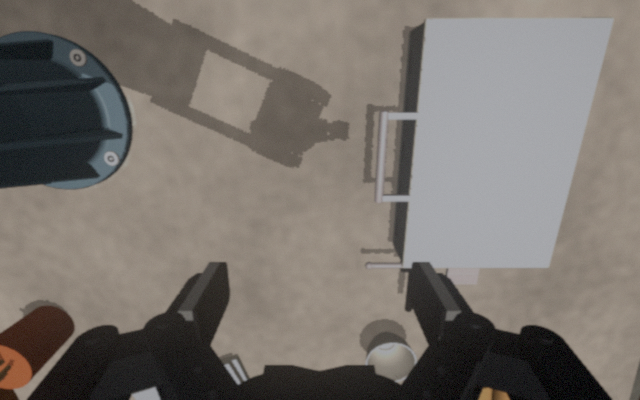

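Run:
```python
from h import *
from scipy.optimize import least_squares
p=np.load('w1.npy',allow_pickle=True).item(); im=cv2.imread('pics/w1.png').astype(int)
b=im[...,0]-im[...,2]; print(im[140,500],im[140,600],im[300,500],im[155,380],im[265,380])
m=((im[...,0]>145)).astype(np.uint8); m=cv2.morphologyEx(m,cv2.MORPH_OPEN,np.ones((9,9)))
N,l,s,c=cv2.connectedComponentsWithStats(m); i=l[140,500]; cs,_=cv2.findContours((l==i).astype(np.uint8),0,1); a=cs[0][:,0].astype(float)
print(s[i],cv2.approxPolyDP(cs[0],6,True)[:,0].tolist())
def line(c0,c1,it=3):
    # points within 4px of the nominal segment, away from corners
    c0,c1=np.array(c0,float),np.array(c1,float); n=None
    d=(c1-c0)/np.linalg.norm(c1-c0); L=np.linalg.norm(c1-c0); t=(a-c0)@d; q=np.abs((a-c0)@[-d[1],d[0]])
    P=a[(t>12)&(t<L-12)&(q<4)]; vx,vy,x,y=cv2.fitLine(P.astype(np.float32),cv2.DIST_HUBER,0,.01,.01).ravel()
    return np.cross([x,y,1],[x+vx,y+vy,1])
C=[(402,269),(427,18),(612,17),(551,268)] # FR FL BL BR
ls=[line(C[k],C[(k+1)%4]) for k in range(4)]
pts=[]
for k in range(4):
    h=np.cross(ls[k-1],ls[k]); pts.append(h[:2]/h[2])
pts=np.array(pts); print(pts.round(1).tolist())
w=plane(p,pts,.0716); print(w.round(4).tolist(), [np.linalg.norm(w[k]-w[(k+1)%4]).round(4) for k in range(4)])
S=ctrl.camera_params('scene');D=ctrl.camera_params('side')
s=np.array([[284.9,125.5],[339.3,190],[276.3,221.9],[224.5,150.6]]); d=np.array([[373.5,153],[333.75,216.4],[270.75,194.25],[316.9,135]])
Lc=np.array([[-.105,-.16],[-.105,.16],[.105,.16],[.105,-.16]])
def W(v,xy,z):
    c,q=np.cos(v[2]),np.sin(v[2]); xy=np.atleast_2d(xy)
    return np.c_[v[0]+c*xy[:,0]-q*xy[:,1],v[1]+q*xy[:,0]+c*xy[:,1],np.full(len(xy),z)]
f=lambda v:(proj(p,W(v,Lc,v[3]))-pts).ravel()
r=least_squares(f,[.6,-.12,-.11,.075],x_scale=.01); print('wrist only',r.x.round(4),r.fun.round(1))
f2=lambda v:np.r_[2*f(v),(proj(S,W(v,Lc,v[3]))-s).ravel(),(proj(D,W(v,Lc,v[3]))-d).ravel()]
r=least_squares(f2,[.6,-.12,-.11,.075],x_scale=.01); print('all',r.x.round(4),r.fun.round(1))
v=r.x
print('bar proj',proj(p,W(v,[[-.147,-.06],[-.147,.06]],.075)).round(1).tolist(),'tip',proj(p,W(v,[[-.15,-.178]],.042)).round(1))
```

```text
[171 168 165] [123 133 144] [125 136 145] [154 153 156] [154 154 159]
[  405    18   207   266 41929] [[427, 19], [405, 261], [448, 267], [455, 283], [476, 283], [480, 267], [547, 267], [611, 18]]
[[403.1, 267.0], [426.8, 18.0], [613.4, 18.0], [548.1, 267.0]]
[[0.4856, -0.2715, 0.0716], [0.5234, 0.0526, 0.0716], [0.7364, 0.0274, 0.0716], [0.6986, -0.2963, 0.0716]] [np.float64(0.3263), np.float64(0.2145), np.float64(0.3259), np.float64(0.2144)]
wrist only [ 0.6068 -0.1199 -0.1164  0.0796] [ 0.   0.1  0.2  0.1 -0.1 -0.2 -0.1  0.1]
all [ 0.607  -0.1197 -0.1167  0.0789] [ 0.1 -0.5  0.4  0.1 -0.7 -0.4 -0.6 -0.4 -1.8 -1.2  0.2 -1.9 -0.  -2.
 -0.2 -1.5 -1.  -1.2 -2.4 -0.6 -1.1 -0.3 -0.2  0.4]
bar proj [[377.9, 200.8], [383.5, 109.6]] tip [[368.  264.5]]
```

Add to h.py:
```python
V=np.array([.6069,-.1198,-.1165])
def W(x,y,z,v=V):
    c,q=np.cos(v[2]),np.sin(v[2]); return np.array([v[0]+c*x-q*y,v[1]+q*x+c*y,z])
def bar(a): return W(.105-.252*np.cos(a+.02),0,.07+.252*np.sin(a+.02))
def grip(a): return W(.005-.085*np.cos(a),-.165-.013-.066,.042+.085*np.sin(a))
G=np.array([0,0,-.019])
```

```bash
python3 -c "
from h import *
go(bar(0)+G+[0,0,.07],V[2]); go(bar(0)+G,V[2])"
```

```text
pos [ 0.3819 -0.0942  0.3427] shift [2.000e-04 7.990e-02 2.165e-01] rot [-0.0019 -0.0018  0.0013]
pos [ 0.3819 -0.0942  0.3427] shift [1.000e-04 8.000e-02 2.865e-01] rot [-0.0019 -0.0018  0.0013]
```

Request:
{"op": "jog_arm", "data": {
  "steps": "0,0.08,0.216,-0.002,-0.002,0.001,0.4\n0,0.08,0.216,-0.002,-0.002,0.001,0.4\n0,0.08,0.216,-0.002,-0.002,0.001,0.4\n0,0.08,0.216,-0.002,-0.002,0.001,0.4\n0,0.08,0.216,-0.002,-0.002,0.001,0.4\n0,0.08,0.24,-0.002,-0.002,0.001,0.4\n0,0.08,0.265,-0.002,-0.002,0.001,0.4\n0,0.08,0.286,-0.002,-0.002,0.001,0.4\n0,0.08,0.286,-0.002,-0.002,0.001,0.4"
}}

```text
time_s: 2.9
eef_pos: [0.461, -0.1033, 0.058]
eef_rot: [0.0, 0.747, 0.665, -0.0]
wrist_force: [-0.1, 0.2, -0.4]
opening: 0.4
grasp_force: 0.0
```

```bash
python3 -c "
from h import *
go(bar(0)+G,V[2])
p=ctrl.camera_params('wrist');cv2.imwrite('pics/w2.png',ctrl.camera('wrist'))"
```

```text
pos [ 0.461  -0.1033  0.058 ] shift [ 0.0005 -0.0001  0.0019] rot [0.0003 0.0008 0.0008]
```

View pics/w2.png

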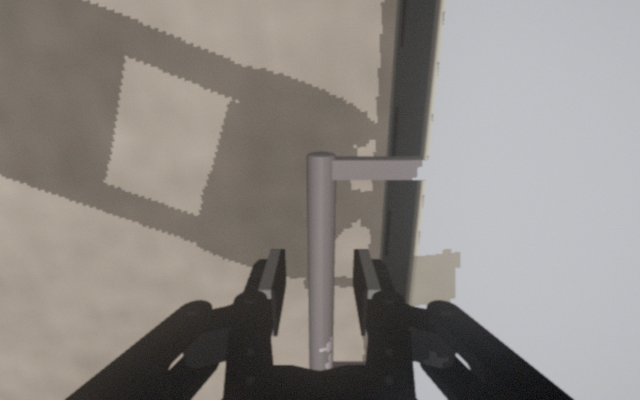

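Request:
{"op": "jog_arm", "data": {
  "steps": "0,0,0.001,0,0,0,0\n0,0,0.001,0,0,0,0\n0,0,0.001,0,0,0,0\n0,0,0.001,0,0,0,0\n0,0.001,-0.012,0,0,0,0\n0,0.002,-0.024,0,0,0,0"
}}

```text
time_s: 3.7
eef_pos: [0.4633, -0.1046, 0.0823]
eef_rot: [0.001, 0.747, 0.665, -0.0]
wrist_force: [1.1, -1.7, -3.9]
opening: 0.117
grasp_force: 58.6
```

```bash
python3 -c "
from h import *
go(bar(0)+G,V[2])"
```

```text
pos [ 0.4633 -0.1046  0.0823] shift [ 0.0016 -0.0026  0.0262] rot [ 0.0008  0.0015 -0.0004]
```

Request:
{"op": "jog_arm", "data": {
  "steps": "0,0.007,-0.038,0,0,0,0\n0,0.020,-0.074,0,0,0,0\n0,0.038,-0.107,0,0,0,0\n0,0.060,-0.137,0,0,0,0\n0,0.087,-0.164,0,0,0,0\n0,0.118,-0.186,0,0,0,0\n0,0.152,-0.203,0,0,0,0\n0,0.187,-0.215,0,0,0,0\n0,0.206,-0.219,0,0,0,0\n0,0.212,-0.220,0,0,0,0"
}}

```text
time_s: 4.95
eef_pos: [0.6752, -0.129, 0.3065]
eef_rot: [0.003, 0.747, 0.665, 0.001]
wrist_force: [-4.3, 0.6, 12.1]
opening: 0.113
grasp_force: 63.1
```

```bash
python3 -c "
from h import *
p,r=tool(); g=p-G; h=W(.105,0,.07); x=np.array([np.cos(V[2]),np.sin(V[2]),0])
print('a',np.arctan2(g[2]-h[2],(h-g)@x)-.02, np.hypot(g[2]-h[2],(h-g)@x))
go(bar(1.45)+G,V[2])"
```

```text
a 1.410616248197283 0.25803651941928524
pos [ 0.6752 -0.129   0.3065] shift [0.0012 0.0107 0.0048] rot [ 0.006   0.0023 -0.0001]
```

Request:
{"op": "jog_arm", "data": {
  "steps": "0,0.006,0.002,0,0,0,0\n0,0.012,0.004,0,0,0,0\n0,0.012,0.004,0,0,0,0"
}}

```text
time_s: 5.32
eef_pos: [0.6888, -0.1307, 0.3074]
eef_rot: [0.007, 0.747, 0.665, 0.004]
wrist_force: [-1.7, 2.1, 23.4]
opening: 0.112
grasp_force: 65.4
```

```bash
python3 -c "
from h import *
cv2.imwrite('pics/s3.png',ctrl.camera('side')[40:240,200:480])
p,r=tool(); g=p-G; h=W(.105,0,.07); x=np.array([np.cos(V[2]),np.sin(V[2]),0])
print('a',np.arctan2(g[2]-h[2],(h-g)@x)-.02, np.hypot(g[2]-h[2],(h-g)@x))
print(ctrl.get_obs()['wrist_force'])"
```

```text
a 1.4634895828507717 0.2573832283321167
[-1.0771726   1.28669277 23.37685475]
```

Request:
{"op": "jog_arm", "data": {
  "steps": "0,0,-0.004,0,0,0,0\n0,0,-0.004,0,0,0,0.4\n0,0,-0.004,0,0,0,0.4\n0,0,-0.004,0,0,0,0.4\n0,0,-0.03,0,0,0,0.4\n0,0,-0.07,0,0,0,0.4\n0,0,-0.11,0,0,0,0.4"
}}

```text
time_s: 6.25
eef_pos: [0.6853, -0.1301, 0.4078]
eef_rot: [-0.0, 0.747, 0.665, -0.0]
wrist_force: [0.1, -0.5, 0.1]
opening: 0.404
grasp_force: 0.0
```

```bash
python3 -c "
from h import *
cv2.imwrite('pics/s4.png',np.hstack([ctrl.camera('scene')[60:260,180:460],ctrl.camera('side')[60:260,240:460]]))"
```

```text
(no output)
```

View pics/s4.png

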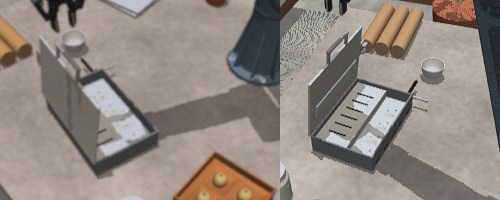

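```bash
python3 -c "
from h import *
print('bowl',plane(ctrl.camera_params('scene'),[[253,103]],.03),plane(ctrl.camera_params('side'),[[391,130]],.03))
print('grip',grip(0))
go([*grip(0)[:2],.25],V[2]);go(grip(0)+G,V[2])"
```

```text
bowl [[ 0.46856112 -0.46637236  0.03      ]] [[ 0.46447108 -0.46728297  0.03      ]]
grip [ 0.49908053 -0.35284713  0.042     ]
pos [ 0.6869 -0.1306  0.4137] shift [-0.2421 -0.1622  0.1629] rot [ 0.0097  0.0032 -0.0004]
pos [ 0.6869 -0.1306  0.4137] shift [-0.2414 -0.1644  0.3899] rot [ 0.0097  0.0032 -0.0004]
```

Request:
{"op": "jog_arm", "data": {
  "steps": "-0.242,-0.162,0,0.005,0,0,0.4\n-0.242,-0.162,0,0.005,0,0,0.4\n-0.242,-0.162,0,0.005,0,0,0.4\n-0.242,-0.162,0,0.005,0,0,0.4\n-0.242,-0.162,0,0.005,0,0,0.4\n-0.242,-0.162,0.06,0.005,0,0,0.4\n-0.242,-0.162,0.12,0.005,0,0,0.4\n-0.242,-0.162,0.18,0.005,0,0,0.4\n-0.242,-0.162,0.24,0.005,0,0,0.4\n-0.242,-0.162,0.27,0.005,0,0,0.4"
}}

```text
time_s: 7.6
eef_pos: [0.4944, -0.3496, 0.1324]
eef_rot: [-0.005, 0.747, 0.664, -0.002]
wrist_force: [0.2, -0.2, -0.4]
opening: 0.4
grasp_force: 0.0
```

```bash
python3 -c "
from h import *
p=ctrl.camera_params('wrist');im=ctrl.camera('wrist');cv2.imwrite('pics/w5.png',im)
print(proj(p,[W(-.15,-.178,.042),W(-.08,-.178,.042),W(-.08,-.244,.042),W(-.08,-.263,.042),W(.005,-.178,.042)]).round(1).tolist())
go(grip(0)+G,V[2])"
```

```text
[[229.8, 120.2], [327.6, 120.1], [327.0, 207.1], [326.8, 229.4], [447.1, 120.1]]
pos [ 0.4932 -0.3485  0.1293] shift [-0.0043  0.0077  0.1062] rot [-0.013  -0.0064 -0.0008]
```

View pics/w5.png

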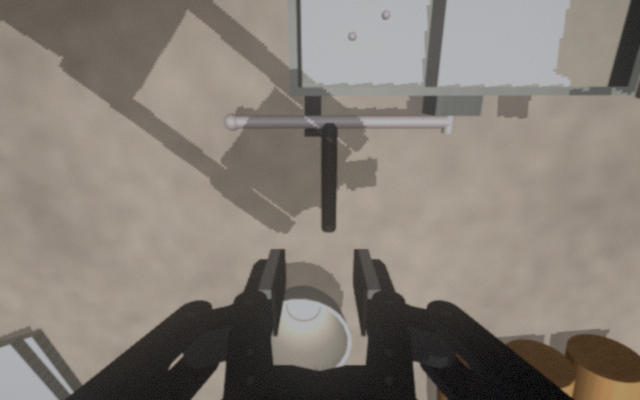

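Request:
{"op": "jog_arm", "data": {
  "steps": "-0.004,0.008,0.04,-0.013,-0.006,0,0.4\n-0.004,0.008,0.075,-0.013,-0.006,0,0.4\n-0.004,0.008,0.1,-0.013,-0.006,0,0.4\n-0.004,0.008,0.105,-0.013,-0.006,0,0.4\n-0.004,0.008,0.105,-0.013,-0.006,0,0.4"
}}

```text
time_s: 8.28
eef_pos: [0.504, -0.3572, 0.0333]
eef_rot: [0.006, 0.747, 0.665, 0.0]
wrist_force: [0.4, -0.1, 0.6]
opening: 0.399
grasp_force: 0.0
```

```bash
python3 -c "
from h import *
go(grip(0)+G,V[2])"
```

```text
pos [ 0.504  -0.3572  0.0333] shift [ 0.0038 -0.0055  0.0102] rot [ 0.0094  0.0074 -0.0004]
```

Request:
{"op": "jog_arm", "data": {
  "steps": "0,0,0,0,0,0,0.4\n0,0,0,0,0,0,0.4"
}}

```text
time_s: 8.52
eef_pos: [0.5044, -0.3576, 0.0341]
eef_rot: [0.007, 0.747, 0.665, 0.0]
wrist_force: [-0.1, 0.4, 0.3]
opening: 0.402
grasp_force: 0.0
```

```bash
python3 -c "
from h import *
go(grip(0)+G,V[2])"
```

```text
pos [ 0.5044 -0.3576  0.0341] shift [ 0.0042 -0.006   0.011 ] rot [ 0.0108  0.0086 -0.0004]
```

Request:
{"op": "jog_arm", "data": {
  "steps": "0.004,-0.006,0.011,0.011,0.008,0,0.4\n0.004,-0.006,0.011,0.011,0.008,0,0.4\n0.004,-0.006,0.011,0.011,0.008,0,0.4"
}}

```text
time_s: 8.9
eef_pos: [0.4982, -0.3522, 0.0213]
eef_rot: [-0.001, 0.747, 0.665, -0.0]
wrist_force: [0.8, 0.3, -0.9]
opening: 0.399
grasp_force: 0.0
```

```bash
python3 -c "
from h import *
go(grip(0)+G,V[2])"
```

```text
pos [ 0.4982 -0.3522  0.0213] shift [-0.0006  0.001  -0.0017] rot [-0.0023 -0.0012 -0.0005]
```

Request:
{"op": "jog_arm", "data": {
  "steps": "0,0,-0.001,0,0,0,0\n0,0,-0.001,0,0,0,0\n0,0,-0.001,0,0,0,0\n0,0,-0.001,0,0,0,0\n0,0.001,-0.011,0,0,0,0\n0,0.003,-0.021,0,0,0,0\n0,0.006,-0.031,0,0,0,0\n0,0.010,-0.041,0,0,0,0"
}}

```text
time_s: 9.9
eef_pos: [0.509, -0.3537, 0.063]
eef_rot: [-0.0, 0.747, 0.665, -0.0]
wrist_force: [6.2, -0.7, -5.2]
opening: 0.114
grasp_force: 58.3
```

```bash
python3 -c "
from h import *
p,r=tool();g=p-G;pv=W(.005,-.178,.042);x=np.array([np.cos(V[2]),np.sin(V[2]),0]);print(np.arctan2(g[2]-pv[2],(pv-g)@x),np.hypot(g[2]-pv[2],(pv-g)@x))"
```

```text
0.4897973442506252 0.08506641809885877
```

Request:
{"op": "jog_arm", "data": {
  "steps": "0,0.012,-0.017,0,0,0,0\n0,0.029,-0.031,0,0,0,0\n0,0.048,-0.040,0,0,0,0\n0,0.069,-0.044,0,0,0,0\n0,0.086,-0.044,0,0,0,0\n0,0.098,-0.041,0,0,0,0\n0,0.104,-0.039,0,0,0,0\n0,0.104,-0.039,0,0,0,0"
}}

```text
time_s: 10.9
eef_pos: [0.6135, -0.3659, 0.1045]
eef_rot: [0.001, 0.747, 0.665, 0.0]
wrist_force: [0.9, 3.7, 9.9]
opening: 0.115
grasp_force: 63.2
```

```bash
python3 -c "
from h import *
p,r=tool();g=p-G;pv=W(.005,-.178,.042);x=np.array([np.cos(V[2]),np.sin(V[2]),0]);print(np.arctan2(g[2]-pv[2],(pv-g)@x),np.hypot(g[2]-pv[2],(pv-g)@x))"
```

```text
1.9254268409876212 0.08686851355609825
```

Request:
{"op": "jog_arm", "data": {
  "steps": "0,0,-0.002,0,0,0,0.35\n0,0,-0.002,0,0,0,0.35\n0,0,-0.002,0,0,0,0.35\n-0.005,0,-0.04,0,0,0,0.35\n-0.01,-0.01,-0.10,0,0,0,0.35\n-0.01,-0.02,-0.16,0,0,0,0.35\n-0.01,-0.02,-0.22,0,0,0,0.35\n-0.01,-0.02,-0.28,0,0,0,0.35\n-0.01,-0.02,-0.31,0,0,0,0.35\n-0.01,-0.02,-0.31,0,0,0,0.35"
}}

```text
time_s: 12.15
eef_pos: [0.5917, -0.3744, 0.4151]
eef_rot: [0.002, 0.747, 0.664, -0.0]
wrist_force: [-0.7, 0.3, -0.4]
opening: 0.346
grasp_force: 0.0
```

```bash
python3 -c "
from h import *
cv2.imwrite('pics/s6.png',np.hstack([ctrl.camera('scene')[60:260,180:460],ctrl.camera('side')[60:260,240:460]]))
go(bar(1.46)+G,V[2])"
```

```text
pos [ 0.5909 -0.3736  0.41  ] shift [0.2538 0.0687 0.1082] rot [-0.0034 -0.0018 -0.0007]
```

View pics/s6.png

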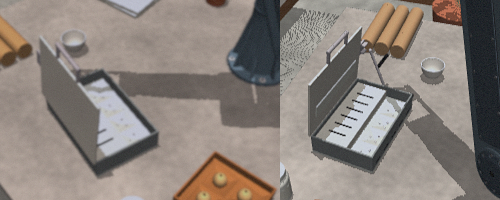

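Request:
{"op": "jog_arm", "data": {
  "steps": "0.254,0.068,0,-0.003,-0.002,0,0.4\n0.254,0.068,0,-0.003,-0.002,0,0.4\n0.254,0.068,0,-0.003,-0.002,0,0.4\n0.254,0.068,0,-0.003,-0.002,0,0.4\n0.254,0.068,0,-0.003,-0.002,0,0.4\n0.254,0.068,0.04,-0.003,-0.002,0,0.4\n0.254,0.068,0.04,-0.003,-0.002,0,0.4\n0.254,0.068,0.04,-0.003,-0.002,0,0.4"
}}

```text
time_s: 13.25
eef_pos: [0.688, -0.1303, 0.3714]
eef_rot: [0.0, 0.748, 0.664, -0.0]
wrist_force: [-0.6, 0.1, 0.3]
opening: 0.4
grasp_force: 0.0
```

```bash
python3 -c "
from h import *
p=ctrl.camera_params('wrist');cv2.imwrite('pics/w7.png',ctrl.camera('wrist'))
print(proj(p,[bar(a) for a in(1.4,1.45,1.5)]).round(1).tolist())
c,q=np.cos(V[2]),np.sin(V[2]); print(proj(p,[bar(1.45)+.06*np.array([-q,c,0]),bar(1.4)+.06*np.array([-q,c,0]),bar(1.5)+.06*np.array([-q,c,0])]))
go(bar(1.45)+G,V[2])"
```

```text
[[297.4, 221.2], [316.2, 222.1], [335.4, 222.7]]
[[315.65628787 129.31695152]
 [294.90083599 129.06994056]
 [336.79710041 129.4457424 ]]
pos [ 0.6884 -0.1304  0.3725] shift [ 0.0011 -0.0027  0.0708] rot [ 0.002   0.0015 -0.0017]
```

View pics/w7.png

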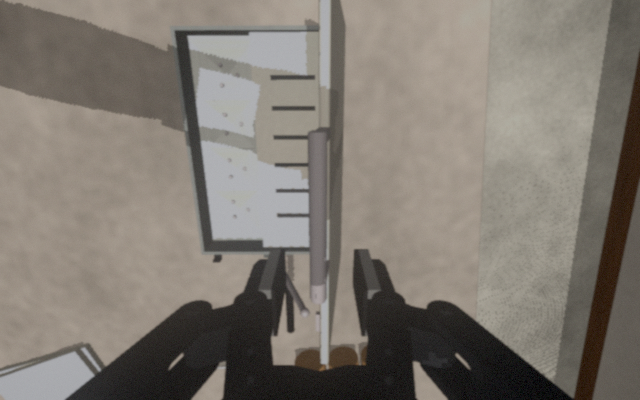

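Request:
{"op": "jog_arm", "data": {
  "steps": "0,-0.002,0.03,0,0,0,0.4\n0,-0.002,0.055,0,0,0,0.4\n0,-0.002,0.070,0,0,0,0.4\n0,-0.002,0.070,0,0,0,0.4\n0,-0.002,0.070,0,0,0,0\n0,-0.002,0.070,0,0,0,0\n0,-0.002,0.070,0,0,0,0\n0,-0.002,0.070,0,0,0,0"
}}

```text
time_s: 14.3
eef_pos: [0.6871, -0.1295, 0.3035]
eef_rot: [0.002, 0.747, 0.665, 0.001]
wrist_force: [-0.4, -0.9, 6.4]
opening: 0.117
grasp_force: 58.7
```

```bash
python3 -c "
from h import *
go(bar(1.45)+G,V[2])"
```

```text
pos [ 0.6871 -0.1295  0.3035] shift [ 0.0003 -0.0012  0.0018] rot [ 0.0042  0.0021 -0.0005]
```

Request:
{"op": "jog_arm", "data": {
  "steps": "0,-0.007,0,0,0,0,0\n0,-0.0135,0.001,0,0,0,0\n0,-0.021,0.002,0,0,0,0\n0,-0.028,0.004,0,0,0,0\n0,-0.033,0.005,0,0,0,0\n0,-0.038,0.006,0,0,0,0\n0,-0.042,0.007,0,0,0,0\n0,-0.042,0.007,0,0,0,0"
}}

```text
time_s: 15.3
eef_pos: [0.6443, -0.1245, 0.2948]
eef_rot: [0.001, 0.747, 0.664, -0.0]
wrist_force: [-0.9, -2.1, 5.6]
opening: 0.116
grasp_force: 61.0
```

```bash
python3 -c "
from h import *
p,r=tool(); g=p-G; h=W(.105,0,.07); x=np.array([np.cos(V[2]),np.sin(V[2]),0])
print('a',np.arctan2(g[2]-h[2],(h-g)@x)-.02, np.hypot(g[2]-h[2],(h-g)@x))"
```

```text
a 1.281278878695094 0.2529040731872053
```

Request:
{"op": "jog_arm", "data": {
  "steps": "0,-0.003,0.001,0,0,0,0\n0,-0.006,0.002,0,0,0,0\n0,-0.009,0.0025,0,0,0,0\n0,-0.009,0.0025,0,0,0,0"
}}

```text
time_s: 15.8
eef_pos: [0.6358, -0.1235, 0.2918]
eef_rot: [0.001, 0.747, 0.664, -0.0]
wrist_force: [2.8, -4.1, 3.1]
opening: 0.116
grasp_force: 61.6
```

```bash
python3 -c "
from h import *
p,r=tool(); g=p-G; h=W(.105,0,.07); x=np.array([np.cos(V[2]),np.sin(V[2]),0])
print('a',np.arctan2(g[2]-h[2],(h-g)@x)-.02, np.hypot(g[2]-h[2],(h-g)@x))
cv2.imwrite('pics/s8.png',cv2.resize(np.hstack([ctrl.camera('scene')[80:240,200:330],ctrl.camera('side')[80:240,290:420]]),None,fx=2.5,fy=2.5,interpolation=cv2.INTER_CUBIC))"
```

```text
a 1.2454416265971509 0.2524414978463099
```

View pics/s8.png

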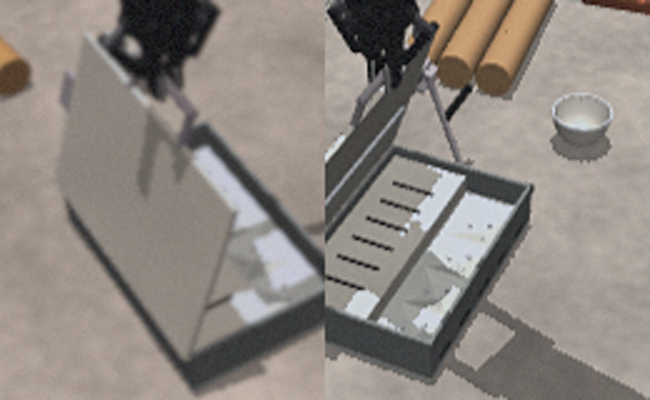

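Request:
{"op": "jog_arm", "data": {
  "steps": "0,-0.003,0.001,0,0,0,0\n0,-0.003,0.001,0,0,0,0\n0,-0.003,0.001,0,0,0,0"
}}

```text
time_s: 16.27
eef_pos: [0.6343, -0.1233, 0.2913]
eef_rot: [0.002, 0.747, 0.665, 0.001]
wrist_force: [8.6, -4.3, 1.8]
opening: 0.115
grasp_force: 61.5
```

```bash
python3 -c "
from h import *
p,r=tool(); g=p-G; h=W(.105,0,.07); x=np.array([np.cos(V[2]),np.sin(V[2]),0])
print('a',np.arctan2(g[2]-h[2],(h-g)@x)-.02, np.hypot(g[2]-h[2],(h-g)@x))"
```

```text
a 1.2393308609709388 0.2524506006364528
```

Request:
{"op": "jog_arm", "data": {
  "steps": "0,0.002,0,0,0,0,0\n0,0.002,0,0,0,0,0.4\n0,0.002,0,0,0,0,0.4\n0,0.002,0,0,0,0,0.4\n0,0.002,-0.03,0,0,0,0.4\n0,0.002,-0.06,0,0,0,0.4\n0,0,-0.09,0,0,0,0.4\n0,-0.05,-0.09,0,0,0,0.4\n0,-0.1,-0.09,0,0,0,0.4\n0,-0.1,-0.09,0,0,0,0.4"
}}

```text
time_s: 17.52
eef_pos: [0.5307, -0.1101, 0.3807]
eef_rot: [0.0, 0.747, 0.664, -0.0]
wrist_force: [0.3, -1.1, 1.8]
opening: 0.404
grasp_force: 0.0
```

```bash
python3 -c "
from h import *
print(ctrl.get_obs()['q'].round(2))
go([.50,.30,.33],V[2]+np.pi/2)
cv2.imwrite('pics/s9.png',cv2.resize(np.hstack([ctrl.camera('scene')[80:240,200:330],ctrl.camera('side')[80:240,290:420]]),None,fx=2.5,fy=2.5,interpolation=cv2.INTER_CUBIC))"
```

```text
[-0.42  0.02  1.48 -0.    1.64 -0.31]
pos [ 0.5307 -0.1101  0.3807] shift [ 0.4037 -0.0784  0.0504] rot [3.0000e-04 7.0000e-04 1.5701e+00]
```

View pics/s9.png

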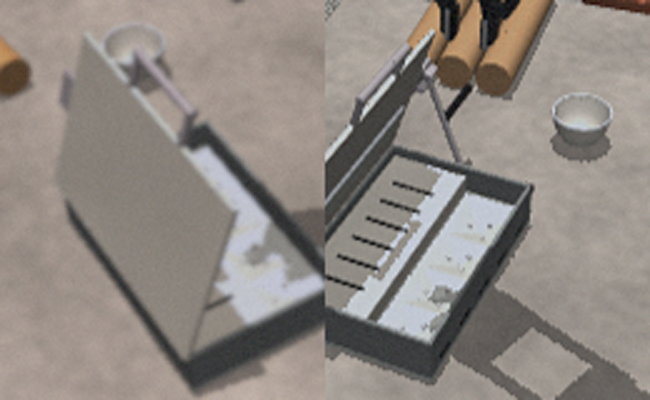

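Request:
{"op": "jog_arm", "data": {
  "steps": "0.407,-0.139,0.05,0,0,-1.571,0.65\n0.407,-0.139,0.05,0,0,-1.571,0.65\n0.407,-0.139,0.05,0,0,-1.571,0.65\n0.407,-0.139,0.05,0,0,-1.571,0.65\n0.407,-0.139,0.05,0,0,-1.571,0.65\n0.407,-0.139,0.05,0,0,-1.571,0.65\n0.407,-0.139,0.05,0,0,-1.571,0.65\n0.407,-0.139,0.05,0,0,-1.571,0.65\n0.407,-0.139,0.05,0,0,-1.571,0.65\n0.407,-0.139,0.05,0,0,-1.571,0.65"
}}

```text
time_s: 18.88
eef_pos: [0.4435, 0.31, 0.3299]
eef_rot: [0.0, 0.058, 0.998, -0.001]
wrist_force: [0.3, -0.2, 0.5]
opening: 0.652
grasp_force: 0.0
```

Request:
{"op": "jog_arm", "data": {
  "steps": "0,0,0,0,0,0,0.65\n0,0,0,0,0,0,0.65"
}}

```text
time_s: 19.12
eef_pos: [0.4432, 0.3092, 0.3302]
eef_rot: [0.0, 0.059, 0.998, -0.001]
wrist_force: [0.0, 0.8, -0.2]
opening: 0.648
grasp_force: 0.0
```

Add to h.py:
```python
def beads(im,p,z=.026,roi=((.40,.63),(.2,.42))):
    hsv=cv2.cvtColor(im,cv2.COLOR_BGR2HSV)
    m=((hsv[...,0]>14)&(hsv[...,0]<28)&(hsv[...,1]>60)&(hsv[...,2]>110)).astype(np.uint8)
    m=cv2.morphologyEx(m,cv2.MORPH_CLOSE,np.ones((7,7)))
    cs,_=cv2.findContours(m,0,2); out=[]
    for c in cs:
        if cv2.contourArea(c)<60: continue
        (u,v),r=cv2.minEnclosingCircle(c); w=plane(p,[u,v],z)[0]
        if roi[0][0]<w[0]<roi[0][1] and roi[1][0]<w[1]<roi[1][1]: out.append((w.round(4).tolist(),round(u,1),round(v,1),round(r,1)))
    return out
```

```bash
python3 -c "
from h import *
p=ctrl.camera_params('wrist');im=ctrl.camera('wrist');cv2.imwrite('pics/w10.png',im)
for b in beads(im,p):print(b)
print(ctrl.get_obs()['q'].round(2)); go([.48,.26,.1],V[2]+np.pi/2)"
```

```text
([0.5891, 0.2994, 0.026], 324.4, 245.8, 39.6)
([0.5416, 0.3461, 0.026], 351.5, 214.5, 20.8)
([0.4767, 0.2999, 0.026], 316.0, 176.7, 45.5)
[ 0.39  0.04  1.57 -0.    1.54 -1.06]
pos [0.4432 0.3092 0.3302] shift [-0.0421 -0.0443  0.2303] rot [-0.0011  0.0011 -0.0013]
```

View pics/w10.png

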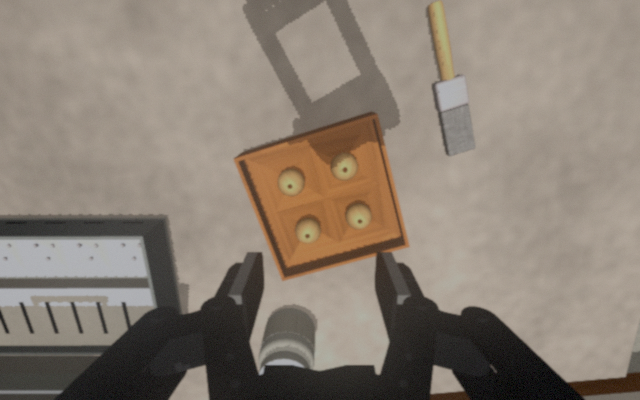

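Add to h.py:
```python
def beads(im,p,z=.026,rr=(11,18),box=(230,110,410,280)):
    x0,y0,x1,y1=box; g=cv2.GaussianBlur(cv2.split(cv2.cvtColor(im,cv2.COLOR_BGR2HSV))[1],(3,3),0)[y0:y1,x0:x1]
    g=cv2.resize(g,None,fx=3,fy=3,interpolation=cv2.INTER_CUBIC)
    c=cv2.HoughCircles(g,cv2.HOUGH_GRADIENT,1.5,90,param1=120,param2=22,minRadius=rr[0]*3,maxRadius=rr[1]*3)
    if c is None: return []
    c=c[0]/3+np.array([x0-.33,y0-.33,0]); return [(k.round(1).tolist(),plane(p,k[:2],z)[0].round(4).tolist()) for k in c]
```

```bash
python3 -c "
from h import *
im=cv2.imread('pics/w10.png');p=ctrl.camera_params('wrist')
for b in beads(im,p):print(b)
for u in [(291,181),(344,166),(307,230),(358,215)]: print(plane(p,u,.026).round(4), cv2.cvtColor(im,cv2.COLOR_BGR2HSV)[u[1]-8,u[0]])
print(proj(p,W(-.055,.105,.031)))"
```

```text
[[0.4788 0.263  0.026 ]] [ 16 115 166]
[[0.4658 0.3418 0.026 ]] [ 18 115 151]
[[0.559 0.276 0.026]] [ 17 120 153]
[[0.5435 0.3557 0.026 ]] [ 17 120 149]
[[126.3804465 254.2838871]]
```

```bash
python3 -c "
from h import *
go([.480,.262,.017],V[2]+np.pi/2)"
```

```text
pos [0.4432 0.3092 0.3302] shift [-0.0418 -0.0422  0.3133] rot [-0.0011  0.0011 -0.0013]
```

Request:
{"op": "jog_arm", "data": {
  "steps": "-0.042,-0.042,0.06,0,0,0,0.65\n-0.042,-0.042,0.12,0,0,0,0.65\n-0.042,-0.042,0.18,0,0,0,0.65\n-0.042,-0.042,0.23,0,0,0,0.65\n-0.042,-0.042,0.23,0,0,0,0.65\n-0.042,-0.042,0.23,0,0,0,0.65"
}}

```text
time_s: 19.92
eef_pos: [0.4816, 0.2629, 0.1027]
eef_rot: [0.002, 0.058, 0.998, -0.0]
wrist_force: [0.1, 0.3, 0.8]
opening: 0.646
grasp_force: 0.0
```

```bash
python3 -c "
from h import *
go([.480,.262,.017],V[2]+np.pi/2)"
```

```text
pos [0.4816 0.2629 0.1027] shift [ 0.0018 -0.001   0.0857] rot [ 0.      0.0038 -0.0005]
```

Request:
{"op": "jog_arm", "data": {
  "steps": "0.001,-0.001,0.04,0,0,0,0.65\n0.001,-0.001,0.07,0,0,0,0.65\n0.001,-0.001,0.085,0,0,0,0.65\n0.001,-0.001,0.085,0,0,0,0.65\n0.001,-0.001,0.085,0,0,0,0.3\n0.001,-0.001,0.085,0,0,0,0.3\n0.001,-0.001,0.085,0,0,0,0.3"
}}

```text
time_s: 20.8
eef_pos: [0.4809, 0.2622, 0.0177]
eef_rot: [0.003, 0.058, 0.998, 0.0]
wrist_force: [-1.3, 1.3, 7.2]
opening: 0.43
grasp_force: 59.7
```

Request:
{"op": "jog_arm", "data": {
  "steps": "0,0,-0.02,0,0,0,0.3\n0,0,-0.07,0,0,0,0.3\n0,0,-0.13,0,0,0,0.3\n0,0,-0.15,0,0,0,0.3\n0,0,-0.15,0,0,0,0.3"
}}

```text
time_s: 21.42
eef_pos: [0.4805, 0.2621, 0.1683]
eef_rot: [0.003, 0.058, 0.998, 0.0]
wrist_force: [-0.5, 0.3, -0.9]
opening: 0.427
grasp_force: 60.3
```

```bash
python3 -c "
from h import *
go(W(-.055,-.105,.2),V[2]+np.pi/2)"
```

```text
pos [0.4805 0.2621 0.1683] shift [-0.1152 -0.4696 -0.0314] rot [ 0.0011  0.0067 -0.0002]
```

Request:
{"op": "jog_arm", "data": {
  "steps": "-0.115,-0.47,-0.03,0,0.006,0,0.3\n-0.115,-0.47,-0.03,0,0.006,0,0.3\n-0.115,-0.47,-0.03,0,0.006,0,0.3\n-0.115,-0.47,-0.03,0,0.006,0,0.3\n-0.115,-0.47,-0.03,0,0.006,0,0.3\n-0.115,-0.47,-0.03,0,0.006,0,0.3\n-0.115,-0.47,-0.03,0,0.006,0,0.3\n-0.115,-0.47,-0.03,0,0.006,0,0.3\n-0.115,-0.47,-0.03,0,0.006,0,0.3\n-0.115,-0.47,-0.03,0,0.006,0,0.3"
}}

```text
time_s: 22.68
eef_pos: [0.5373, -0.2178, 0.1943]
eef_rot: [-0.004, 0.059, 0.998, 0.001]
wrist_force: [-0.3, 0.6, -0.5]
opening: 0.435
grasp_force: 60.3
```

```bash
python3 -c "
from h import *
print(ctrl.get_obs()['q'].round(2))
go(W(-.055,-.105,.023),V[2]+np.pi/2)"
```

```text
[-0.59  0.23  1.62 -0.    1.29 -2.04]
pos [ 0.5373 -0.2178  0.1943] shift [-0.004   0.0003  0.1713] rot [ 0.0006 -0.0075 -0.0008]
```

Request:
{"op": "jog_arm", "data": {
  "steps": "0,0,0.04,0,-0.005,0,0.3\n0,0,0.08,0,-0.005,0,0.3\n0,0,0.11,0,-0.005,0,0.3\n0,0,0.11,0,-0.005,0,0.3\n0,0,0.11,0,-0.005,0,0.3"
}}

```text
time_s: 23.3
eef_pos: [0.5383, -0.218, 0.087]
eef_rot: [0.0, 0.058, 0.998, -0.001]
wrist_force: [-0.8, -0.3, 1.1]
opening: 0.433
grasp_force: 60.3
```

```bash
python3 -c "
from h import *
go(W(-.055,-.105,.023),V[2]+np.pi/2)"
```

```text
pos [ 0.5383 -0.218   0.087 ] shift [-0.0016  0.0006  0.064 ] rot [-0.0015  0.0011  0.001 ]
```

Request:
{"op": "jog_arm", "data": {
  "steps": "-0.002,0,0.03,0,0,0,0.3\n-0.002,0,0.05,0,0,0,0.3\n-0.002,0,0.060,0,0,0,0.3\n-0.002,0,0.063,0,0,0,0.3\n-0.002,0,0.063,0,0,0,0.3"
}}

```text
time_s: 23.92
eef_pos: [0.54, -0.2192, 0.0235]
eef_rot: [0.0, 0.058, 0.998, -0.001]
wrist_force: [-0.2, -0.1, -0.0]
opening: 0.435
grasp_force: 60.3
```

```bash
python3 -c "
from h import *
go(W(-.055,-.105,.023),V[2]+np.pi/2)"
```

```text
pos [ 0.54   -0.2192  0.0235] shift [0.0002 0.0015 0.0005] rot [-0.0015  0.0008 -0.0003]
```

Request:
{"op": "jog_arm", "data": {
  "steps": "0,0.001,0.001,0,0,0,0.3\n0,0.001,0.001,0,0,0,0.55\n0,0.001,0.001,0,0,0,0.6\n0,0.001,0.001,0,0,0,0.6\n0,0.001,-0.02,0,0,0,0.6\n0,0.001,-0.07,0,0,0,0.6\n0,0.001,-0.13,0,0,0,0.6\n0,0.001,-0.17,0,0,0,0.6\n0,0.001,-0.17,0,0,0,0.6"
}}

```text
time_s: 25.05
eef_pos: [0.5421, -0.2193, 0.1979]
eef_rot: [0.004, 0.058, 0.998, -0.003]
wrist_force: [-1.1, 0.2, -0.1]
opening: 0.601
grasp_force: 0.0
```

```bash
python3 -c "
from h import *
p=ctrl.camera_params('wrist');im=ctrl.camera('wrist');cv2.imwrite('pics/w11.png',im)
print(proj(p,[W(-.055,y,.031) for y in(.105,.035,-.035,-.105)]).round(1).tolist())
go([.466,.341,.13],V[2]+np.pi/2)"
```

```text
[[531.9, 175.4], [461.7, 175.3], [391.7, 175.3], [321.8, 175.3]]
pos [ 0.5407 -0.2184  0.1951] shift [0.1397 0.5471 0.0628] rot [-0.0032  0.004  -0.0003]
```

View pics/w11.png

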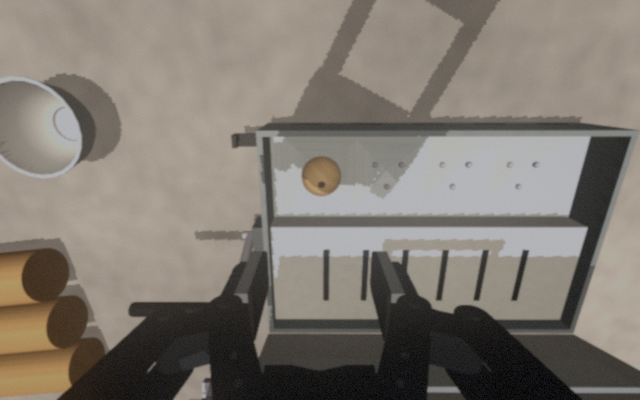

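Add to h.py:
```python
def scan(z=.026):
    for n in ("scene","side"):
        im=ctrl.camera(n);p=ctrl.camera_params(n); hsv=cv2.cvtColor(im,cv2.COLOR_BGR2HSV)
        m=((hsv[...,0]>14)&(hsv[...,0]<28)&(hsv[...,1]>60)&(hsv[...,2]>110)).astype(np.uint8)
        N,l,s,c=cv2.connectedComponentsWithStats(m)
        for i in range(1,N):
            w=plane(p,c[i],z)[0]
            if 40<s[i,4]<250 and .35<w[0]<.75 and -.4<w[1]<.5: print(n,w.round(4),s[i,4])
```

```text
(no output)
```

Request:
{"op": "jog_arm", "data": {
  "steps": "0.139,0.547,0.065,-0.003,0.004,0,0.65\n0.139,0.547,0.065,-0.003,0.004,0,0.65\n0.139,0.547,0.065,-0.003,0.004,0,0.65\n0.139,0.547,0.065,-0.003,0.004,0,0.65\n0.139,0.547,0.065,-0.003,0.004,0,0.65\n0.139,0.547,0.065,-0.003,0.004,0,0.65\n0.139,0.547,0.065,-0.003,0.004,0,0.65\n0.139,0.547,0.065,-0.003,0.004,0,0.65\n0.139,0.547,0.065,-0.003,0.004,0,0.65\n0.139,0.547,0.065,-0.003,0.004,0,0.65"
}}

```text
time_s: 26.35
eef_pos: [0.4626, 0.3446, 0.1247]
eef_rot: [-0.004, 0.056, 0.998, 0.0]
wrist_force: [0.6, -0.2, -0.2]
opening: 0.652
grasp_force: 0.0
```

Request:
{"op": "jog_arm", "data": {
  "steps": "0,0,0,0,0,0,0.65\n0,0,0,0,0,0,0.65"
}}

```text
time_s: 26.6
eef_pos: [0.4655, 0.3402, 0.1268]
eef_rot: [-0.002, 0.059, 0.998, 0.001]
wrist_force: [0.1, 0.8, -0.6]
opening: 0.644
grasp_force: 0.0
```

```bash
python3 -c "
from h import *
scan()
go([.466,.341,.017],V[2]+np.pi/2)"
```

```text
scene [0.4656 0.3428 0.026 ] 118
scene [0.5609 0.2774 0.026 ] 152
scene [0.5462 0.357  0.026 ] 160
side [0.5608 0.2749 0.026 ] 124
side [0.5443 0.3546 0.026 ] 159
side [0.4653 0.3408 0.026 ] 142
pos [0.466  0.3402 0.1273] shift [-0.0003  0.0006  0.1103] rot [ 0.0016 -0.0039 -0.0025]
```

Request:
{"op": "jog_arm", "data": {
  "steps": "0,0,0.05,0,-0.003,0,0.65\n0,0,0.09,0,-0.003,0,0.65\n0,0,0.109,0,-0.003,0,0.65\n0,0,0.109,0,-0.003,0,0.65\n0,0,0.109,0,-0.003,0,0.3\n0,0,0.109,0,-0.003,0,0.3\n0,0,0.109,0,-0.003,0,0.3"
}}

```text
time_s: 27.58
eef_pos: [0.4669, 0.3427, 0.0205]
eef_rot: [0.002, 0.058, 0.998, 0.002]
wrist_force: [1.1, -0.2, 8.0]
opening: 0.427
grasp_force: 60.2
```

Request:
{"op": "jog_arm", "data": {
  "steps": "0,0,-0.02,0,0,0,0.3\n0,0,-0.07,0,0,0,0.3\n0,0,-0.13,0,0,0,0.3\n0,0,-0.17,0,0,0,0.3\n0,0,-0.17,0,0,0,0.3\n0,0,-0.17,0,0,0,0.3"
}}

```text
time_s: 28.32
eef_pos: [0.4646, 0.3414, 0.1884]
eef_rot: [-0.001, 0.058, 0.998, 0.001]
wrist_force: [0.4, -0.3, -0.2]
opening: 0.432
grasp_force: 60.2
```

```bash
python3 -c "
from h import *
go(W(-.055,-.035,.18),V[2]+np.pi/2)"
```

```text
pos [0.4646 0.3414 0.1884] shift [-0.1401 -0.4765  0.0074] rot [ 0.0017 -0.0012 -0.0002]
```

Request:
{"op": "jog_arm", "data": {
  "steps": "-0.14,-0.476,0,0,0,0,0.3\n-0.14,-0.476,0,0,0,0,0.3\n-0.14,-0.476,0,0,0,0,0.3\n-0.14,-0.476,0,0,0,0,0.3\n-0.14,-0.476,0,0,0,0,0.3\n-0.14,-0.476,0,0,0,0,0.3\n-0.14,-0.476,0,0,0,0,0.3\n-0.14,-0.476,0,0,0,0,0.3\n-0.14,-0.476,0,0,0,0,0.3\n-0.14,-0.476,0,0,0,0,0.3"
}}

```text
time_s: 29.58
eef_pos: [0.5475, -0.1468, 0.1855]
eef_rot: [-0.002, 0.059, 0.998, 0.002]
wrist_force: [0.5, 0.2, -0.8]
opening: 0.432
grasp_force: 60.3
```

Request:
{"op": "jog_arm", "data": {
  "steps": "0,0,0.04,0,0,0,0.3\n0,0,0.08,0,0,0,0.3\n0,0,0.1,0,0,0,0.3\n0,0,0.1,0,0,0,0.3\n0,0,0.1,0,0,0,0.3"
}}

```text
time_s: 30.2
eef_pos: [0.5491, -0.1465, 0.0881]
eef_rot: [-0.0, 0.058, 0.998, 0.001]
wrist_force: [0.4, -0.1, -0.0]
opening: 0.433
grasp_force: 60.3
```

```bash
python3 -c "
from h import *
go(W(-.055,-.035,.025),V[2]+np.pi/2)"
```

```text
pos [ 0.5491 -0.1465  0.0881] shift [ 0.0007 -0.0019  0.0631] rot [ 0.0017 -0.0001  0.0011]
```

Request:
{"op": "jog_arm", "data": {
  "steps": "0,-0.002,0.03,0,0,0,0.3\n0,-0.002,0.05,0,0,0,0.3\n0,-0.002,0.060,0,0,0,0.3\n0,-0.002,0.063,0,0,0,0.3\n0,-0.002,0.063,0,0,0,0.3"
}}

```text
time_s: 30.82
eef_pos: [0.5492, -0.1494, 0.025]
eef_rot: [0.0, 0.058, 0.998, 0.001]
wrist_force: [1.2, -0.4, -0.1]
opening: 0.43
grasp_force: 60.4
```

```bash
python3 -c "
from h import *
go(W(-.055,-.035,.023),V[2]+np.pi/2)"
```

```text
pos [ 0.5492 -0.1494  0.025 ] shift [0.0011 0.0011 0.002 ] rot [ 0.0014  0.0006 -0.0001]
```

Request:
{"op": "jog_arm", "data": {
  "steps": "0.001,0.001,0.001,0,0,0,0.3\n0.001,0.001,0.001,0,0,0,0.55\n0.001,0.001,0.001,0,0,0,0.6\n0.001,0.001,0.001,0,0,0,0.6\n0.001,0.001,-0.02,0,0,0,0.6\n0.001,0.001,-0.07,0,0,0,0.6\n0.001,0.001,-0.13,0,0,0,0.6\n0.001,0.001,-0.16,0,0,0,0.6\n0.001,0.001,-0.16,0,0,0,0.6"
}}

```text
time_s: 31.95
eef_pos: [0.5494, -0.1493, 0.1877]
eef_rot: [0.003, 0.058, 0.998, -0.0]
wrist_force: [-0.4, -0.2, -0.5]
opening: 0.598
grasp_force: 0.0
```

Add to h.py:
```python
def nests():
    p=ctrl.camera_params('wrist');im=ctrl.camera('wrist');hsv=cv2.cvtColor(im,cv2.COLOR_BGR2HSV)
    print('nest px',proj(p,[W(-.055,y,.031) for y in(.105,.035,-.035,-.105)]).round(1).tolist())
    m=((hsv[...,1]>90)&(hsv[...,0]<30)).astype(np.uint8); m[:, :0]=0; m=cv2.morphologyEx(m,cv2.MORPH_OPEN,np.ones((9,9)))
    cs,_=cv2.findContours(m,0,2)
    for c in cs:
        (u,v),r=cv2.minEnclosingCircle(c)
        if 10<r<40:
            w=plane(p,[u,v],.031)[0]-W(0,0,.031); k,q=np.cos(V[2]),np.sin(V[2]); print('bead',round(u,1),round(v,1),round(r,1),'box xy',round(k*w[0]+q*w[1],4),round(-q*w[0]+k*w[1],4))
    return im
```

```bash
python3 -c "
from h import *
nests();go([.5605,.276,.13],V[2]+np.pi/2)"
```

```text
nest px [[464.4, 179.2], [392.5, 179.3], [320.6, 179.4], [248.7, 179.5]]
bead 319.6 179.4 18.6 box xy -0.055 -0.036
pos [ 0.5481 -0.1486  0.1852] shift [0.0372 0.4231 0.0556] rot [ 0.001   0.0011 -0.0003]
```

Request:
{"op": "jog_arm", "data": {
  "steps": "0.037,0.423,0.055,0.001,0.001,0,0.65\n0.037,0.423,0.055,0.001,0.001,0,0.65\n0.037,0.423,0.055,0.001,0.001,0,0.65\n0.037,0.423,0.055,0.001,0.001,0,0.65\n0.037,0.423,0.055,0.001,0.001,0,0.65\n0.037,0.423,0.055,0.001,0.001,0,0.65\n0.037,0.423,0.055,0.001,0.001,0,0.65\n0.037,0.423,0.055,0.001,0.001,0,0.65\n0.037,0.423,0.055,0.001,0.001,0,0.65\n0.037,0.423,0.055,0.001,0.001,0,0.65"
}}

```text
time_s: 33.25
eef_pos: [0.56, 0.2747, 0.1294]
eef_rot: [-0.002, 0.059, 0.998, 0.0]
wrist_force: [0.5, 0.1, 0.1]
opening: 0.652
grasp_force: 0.0
```

```bash
python3 -c "
from h import *
scan()
im=cv2.imread('pics/w11.png');h=cv2.cvtColor(im,cv2.COLOR_BGR2HSV);print(h[170,315],h[180,330])
go([.5605,.276,.017],V[2]+np.pi/2)"
```

```text
scene [0.5601 0.2783 0.026 ] 126
scene [0.5449 0.3582 0.026 ] 124
side [0.5591 0.2773 0.026 ] 120
side [0.5438 0.3556 0.026 ] 144
[ 16 102 150] [ 17 102 145]
pos [0.5604 0.2749 0.1301] shift [-0.0002  0.0011  0.1131] rot [ 0.0007 -0.002  -0.0022]
```

Request:
{"op": "jog_arm", "data": {
  "steps": "0,0.002,0.05,0,0,0,0.65\n0,0.002,0.09,0,0,0,0.65\n0,0.002,0.111,0,0,0,0.65\n0,0.002,0.111,0,0,0,0.65\n0,0.002,0.111,0,0,0,0.3\n0,0.002,0.111,0,0,0,0.3\n0,0.002,0.111,0,0,0,0.3"
}}

```text
time_s: 34.22
eef_pos: [0.5621, 0.2787, 0.0214]
eef_rot: [0.001, 0.058, 0.998, 0.001]
wrist_force: [0.6, -1.5, 6.9]
opening: 0.435
grasp_force: 60.3
```

Request:
{"op": "jog_arm", "data": {
  "steps": "0,0,-0.02,0,0,0,0.3\n0,0,-0.07,0,0,0,0.3\n0,0,-0.13,0,0,0,0.3\n0,0,-0.17,0,0,0,0.3\n0,0,-0.17,0,0,0,0.3\n0,0,-0.17,0,0,0,0.3"
}}

```text
time_s: 34.98
eef_pos: [0.5599, 0.2781, 0.1893]
eef_rot: [-0.001, 0.058, 0.998, 0.0]
wrist_force: [0.5, -0.3, -0.5]
opening: 0.434
grasp_force: 60.1
```

```bash
python3 -c "
from h import *
go(W(-.055,.035,.18),V[2]+np.pi/2)"
```

```text
pos [0.5599 0.2781 0.1893] shift [-0.038  -0.3547  0.0089] rot [ 0.0008 -0.0022 -0.0001]
```

Request:
{"op": "jog_arm", "data": {
  "steps": "-0.038,-0.355,0,0,0,0,0.3\n-0.038,-0.355,0,0,0,0,0.3\n-0.038,-0.355,0,0,0,0,0.3\n-0.038,-0.355,0,0,0,0,0.3\n-0.038,-0.355,0,0,0,0,0.3\n-0.038,-0.355,0,0,0,0,0.3\n-0.038,-0.355,0,0,0,0,0.3\n-0.038,-0.355,0,0,0,0,0.3"
}}

```text
time_s: 35.98
eef_pos: [0.5559, -0.0782, 0.1874]
eef_rot: [-0.002, 0.059, 0.998, 0.001]
wrist_force: [-0.4, -0.1, -0.1]
opening: 0.433
grasp_force: 60.2
```

Request:
{"op": "jog_arm", "data": {
  "steps": "0,0,0.04,0,0,0,0.3\n0,0,0.08,0,0,0,0.3\n0,0,0.1,0,0,0,0.3\n0,0,0.1,0,0,0,0.3\n0,0,0.1,0,0,0,0.3"
}}

```text
time_s: 36.6
eef_pos: [0.5572, -0.078, 0.0895]
eef_rot: [-0.0, 0.058, 0.998, 0.0]
wrist_force: [0.3, 0.9, 0.2]
opening: 0.437
grasp_force: 60.2
```

```bash
python3 -c "
from h import *
go(W(-.055,.035,.025),V[2]+np.pi/2)"
```

```text
pos [ 0.5572 -0.078   0.0895] shift [ 0.0007 -0.0008  0.0645] rot [ 0.0008 -0.001   0.0011]
```

Request:
{"op": "jog_arm", "data": {
  "steps": "0.001,-0.001,0.03,0,0,0,0.3\n0.001,-0.001,0.05,0,0,0,0.3\n0.001,-0.001,0.061,0,0,0,0.3\n0.001,-0.001,0.065,0,0,0,0.3\n0.001,-0.001,0.065,0,0,0,0.3"
}}

```text
time_s: 37.22
eef_pos: [0.5577, -0.0797, 0.0257]
eef_rot: [0.001, 0.058, 0.998, 0.0]
wrist_force: [2.4, 1.2, 2.5]
opening: 0.431
grasp_force: 60.5
```

```bash
python3 -c "
from h import *
go(W(-.055,.035,.024),V[2]+np.pi/2)"
```

```text
pos [ 0.5577 -0.0797  0.0257] shift [0.0015 0.0009 0.0017] rot [ 0.0006  0.0027 -0.0001]
```

Request:
{"op": "jog_arm", "data": {
  "steps": "0.001,0.001,0,0,0,0,0.45\n0.001,0.001,0,0,0,0,0.55\n0.001,0.001,0,0,0,0,0.6\n0.001,0.001,0,0,0,0,0.6\n0.001,0.001,-0.02,0,0,0,0.6\n0.001,0.001,-0.07,0,0,0,0.6\n0.001,0.001,-0.13,0,0,0,0.6\n0.001,0.001,-0.16,0,0,0,0.6\n0.001,0.001,-0.16,0,0,0,0.6"
}}

```text
time_s: 38.35
eef_pos: [0.5566, -0.0793, 0.1868]
eef_rot: [0.002, 0.058, 0.998, -0.0]
wrist_force: [0.8, -0.8, -0.7]
opening: 0.602
grasp_force: 0.0
```

```bash
python3 -c "
from h import *
nests();go([.5445,.356,.13],V[2]+np.pi/2)"
```

```text
nest px [[392.3, 180.7], [320.3, 180.7], [248.3, 180.8], [176.4, 180.9]]
bead 176.0 180.0 19.1 box xy -0.0559 -0.1052
bead 319.3 180.8 18.9 box xy -0.0549 0.034
pos [ 0.5552 -0.0789  0.1845] shift [0.0614 0.4306 0.0547] rot [ 0.0003 -0.0001 -0.0003]
```

Request:
{"op": "jog_arm", "data": {
  "steps": "0.061,0.43,0.055,0,0,0,0.65\n0.061,0.43,0.055,0,0,0,0.65\n0.061,0.43,0.055,0,0,0,0.65\n0.061,0.43,0.055,0,0,0,0.65\n0.061,0.43,0.055,0,0,0,0.65\n0.061,0.43,0.055,0,0,0,0.65\n0.061,0.43,0.055,0,0,0,0.65\n0.061,0.43,0.055,0,0,0,0.65\n0.061,0.43,0.055,0,0,0,0.65\n0.061,0.43,0.055,0,0,0,0.65"
}}

```text
time_s: 39.65
eef_pos: [0.5442, 0.354, 0.1285]
eef_rot: [-0.002, 0.059, 0.998, 0.0]
wrist_force: [0.4, -0.1, -0.1]
opening: 0.648
grasp_force: 0.0
```

```bash
python3 -c "
from h import *
scan()
go([.5445,.356,.017],V[2]+np.pi/2)"
```

```text
scene [ 0.5564 -0.0818  0.026 ] 96
scene [0.5447 0.3585 0.026 ] 125
side [0.5444 0.3554 0.026 ] 149
pos [0.5447 0.3541 0.1292] shift [1.000e-04 1.800e-03 1.122e-01] rot [ 0.0006 -0.0021 -0.0023]
```

Request:
{"op": "jog_arm", "data": {
  "steps": "0,0.002,0.05,0,0,0,0.65\n0,0.002,0.09,0,0,0,0.65\n0,0.002,0.11,0,0,0,0.65\n0,0.002,0.11,0,0,0,0.65\n0,0.002,0.11,0,0,0,0.3\n0,0.002,0.11,0,0,0,0.3\n0,0.002,0.11,0,0,0,0.3"
}}

```text
time_s: 40.62
eef_pos: [0.5462, 0.3583, 0.0217]
eef_rot: [0.001, 0.058, 0.998, 0.001]
wrist_force: [1.0, -0.0, 6.7]
opening: 0.434
grasp_force: 60.3
```

Request:
{"op": "jog_arm", "data": {
  "steps": "0,0,-0.02,0,0,0,0.3\n0,0,-0.07,0,0,0,0.3\n0,0,-0.13,0,0,0,0.3\n0,0,-0.17,0,0,0,0.3\n0,0,-0.17,0,0,0,0.3\n0,0,-0.17,0,0,0,0.3"
}}

```text
time_s: 41.38
eef_pos: [0.544, 0.3574, 0.1894]
eef_rot: [-0.001, 0.058, 0.998, 0.0]
wrist_force: [-0.8, -0.2, -0.8]
opening: 0.43
grasp_force: 60.1
```

```bash
python3 -c "
from h import *
go(W(-.055,.105,.18),V[2]+np.pi/2)"
```

```text
pos [0.544  0.3574 0.1894] shift [-0.063  -0.3617  0.009 ] rot [ 0.0007 -0.0023 -0.0001]
```

Request:
{"op": "jog_arm", "data": {
  "steps": "-0.062,-0.363,0,0,0,0,0.3\n-0.062,-0.363,0,0,0,0,0.3\n-0.062,-0.363,0,0,0,0,0.3\n-0.062,-0.363,0,0,0,0,0.3\n-0.062,-0.363,0,0,0,0,0.3\n-0.062,-0.363,0,0,0,0,0.3\n-0.062,-0.363,0,0,0,0,0.3\n-0.062,-0.363,0,0,0,0,0.3"
}}

```text
time_s: 42.38
eef_pos: [0.5629, -0.0098, 0.1874]
eef_rot: [-0.002, 0.059, 0.998, 0.001]
wrist_force: [0.6, 0.8, -0.3]
opening: 0.431
grasp_force: 60.3
```

Request:
{"op": "jog_arm", "data": {
  "steps": "0,0,0.04,0,0,0,0.3\n0,0,0.08,0,0,0,0.3\n0,0,0.1,0,0,0,0.3\n0,0,0.1,0,0,0,0.3\n0,0,0.1,0,0,0,0.3"
}}

```text
time_s: 43.0
eef_pos: [0.5642, -0.0091, 0.0896]
eef_rot: [-0.001, 0.058, 0.998, 0.0]
wrist_force: [-0.8, -0.1, 0.4]
opening: 0.435
grasp_force: 60.3
```

```bash
python3 -c "
from h import *
go(W(-.055,.105,.0265),V[2]+np.pi/2)"
```

```text
pos [ 0.5642 -0.0091  0.0896] shift [-0.0003 -0.      0.0631] rot [ 0.0009 -0.0011  0.0014]
```

Request:
{"op": "jog_arm", "data": {
  "steps": "0,0,0.03,0,0,0,0.3\n0,0,0.05,0,0,0,0.3\n0,0,0.060,0,0,0,0.3\n0,0,0.0635,0,0,0,0.3\n0,0,0.0635,0,0,0,0.3"
}}

```text
time_s: 43.62
eef_pos: [0.5645, -0.0101, 0.0263]
eef_rot: [0.0, 0.058, 0.998, 0.0]
wrist_force: [0.5, 0.8, 0.7]
opening: 0.43
grasp_force: 60.5
```

```bash
python3 -c "
from h import *
go(W(-.055,.105,.025),V[2]+np.pi/2)"
```

```text
pos [ 0.5645 -0.0101  0.0263] shift [0.0002 0.001  0.0013] rot [ 0.0008 -0.     -0.0001]
```

Then rise and back off toward the robot to see all nests.

Request:
{"op": "jog_arm", "data": {
  "steps": "0,0.001,0.001,0,0,0,0.45\n0,0.001,0.001,0,0,0,0.55\n0,0.001,0.001,0,0,0,0.57\n0,0.001,0.001,0,0,0,0.57\n0,0.001,-0.02,0,0,0,0.57\n0,0.001,-0.07,0,0,0,0.57\n0,0,-0.13,0,0,0,0.57\n0,-0.05,-0.18,0,0,0,0.57\n0,-0.10,-0.22,0,0,0,0.57\n0,-0.10,-0.22,0,0,0,0.57"
}}

```text
time_s: 44.88
eef_pos: [0.5537, -0.1129, 0.2491]
eef_rot: [0.002, 0.06, 0.998, -0.001]
wrist_force: [-0.7, -0.4, 0.2]
opening: 0.567
grasp_force: 0.0
```

Request:
{"op": "jog_arm", "data": {
  "steps": "0.05,0,-0.06,0,0,0,0.57\n0.05,0,-0.06,0,0,0,0.57\n0.05,0,-0.06,0,0,0,0.57"
}}

```text
time_s: 45.25
eef_pos: [0.5028, -0.1034, 0.3056]
eef_rot: [-0.0, 0.058, 0.998, 0.0]
wrist_force: [-0.1, -0.3, 0.0]
opening: 0.572
grasp_force: 0.0
```

```bash
python3 -c "
from h import *
im=nests();cv2.imwrite('pics/w12.png',im)
scan(.031);print([W(-.055,y,.031).round(3)[:2].tolist() for y in(.105,.035,-.035,-.105)])
go(bar(1.24)+G+[0,0,.1],V[2])"
```

```text
nest px [[392.4, 193.6], [341.6, 193.7], [290.8, 193.8], [240.0, 193.8]]
bead 600.7 377.5 39.2 box xy 0.2769 0.487
scene [ 0.5586 -0.0787  0.031 ] 90
scene [ 0.5678 -0.0087  0.031 ] 98
side [ 0.5407 -0.2221  0.031 ] 75
side [ 0.5493 -0.1529  0.031 ] 76
side [ 0.5574 -0.0825  0.031 ] 86
side [ 0.565  -0.0121  0.031 ] 89
[[0.564, -0.009], [0.556, -0.079], [0.548, -0.148], [0.54, -0.218]]
pos [ 0.5026 -0.1033  0.3036] shift [-0.1331 -0.0041 -0.0879] rot [ 0.0047 -0.0019 -1.5706]
```

View pics/w12.png

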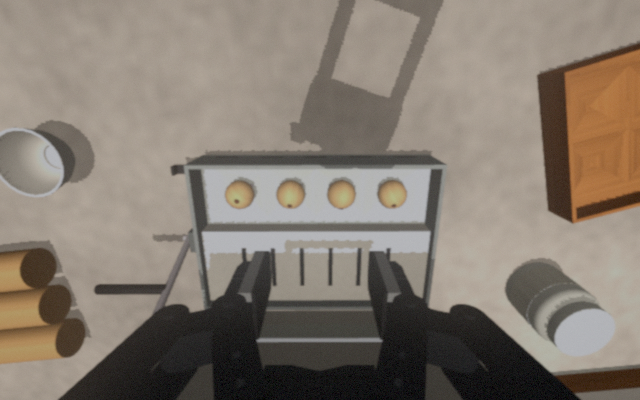

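Request:
{"op": "jog_arm", "data": {
  "steps": "0,0,-0.06,0.004,-0.002,0.188,0.4\n0,0,-0.1,0.004,-0.002,0.376,0.4\n0,0,-0.1,0.004,-0.002,0.56,0.4\n-0.03,0,-0.1,0.004,-0.002,0.75,0.4\n-0.06,0,-0.1,0.004,-0.002,0.93,0.4\n-0.09,-0.004,-0.1,0.004,-0.002,1.12,0.4\n-0.133,-0.004,-0.1,0.004,-0.002,1.3,0.4\n-0.133,-0.004,-0.1,0.004,-0.002,1.48,0.4\n-0.133,-0.004,-0.1,0.004,-0.002,1.571,0.4\n-0.133,-0.004,-0.1,0.004,-0.002,1.571,0.4"
}}

```text
time_s: 46.65
eef_pos: [0.6349, -0.1232, 0.4028]
eef_rot: [-0.002, 0.747, 0.665, -0.003]
wrist_force: [-1.3, 0.3, 0.0]
opening: 0.403
grasp_force: 0.0
```

Request:
{"op": "jog_arm", "data": {
  "steps": "0,0,0,0,0,0,0.4\n0,0,0,0,0,0,0.4"
}}

```text
time_s: 46.9
eef_pos: [0.6346, -0.1234, 0.4048]
eef_rot: [-0.0, 0.747, 0.665, -0.002]
wrist_force: [0.3, 0.3, -0.3]
opening: 0.401
grasp_force: 0.0
```

```bash
python3 -c "
from h import *
print(ctrl.get_obs()['q'].round(2))
go([.6345,-.1234,.2915],V[2])
p=ctrl.camera_params('wrist');im=ctrl.camera('wrist');k,q=np.cos(V[2]),np.sin(V[2])
E=[bar(a)+.05*np.array([-q,k,0]) for a in(1.2,1.24,1.28)];print(proj(p,E).round(1).tolist())
r=int(round(proj(p,E)[1][1]));print(r,im[r,260:380:3].mean(1).round().astype(int).tolist())"
```

```text
[-0.37  0.27  1.16 -0.    1.71 -0.26]
pos [ 0.6346 -0.1234  0.4048] shift [0.0003 0.0003 0.1133] rot [-0.0034  0.0029  0.0006]
[[307.2, 136.3], [319.9, 136.9], [333.1, 137.5]]
137 [141, 141, 142, 143, 142, 141, 143, 142, 143, 137, 135, 134, 143, 149, 148, 148, 149, 147, 118, 102, 115, 123, 115, 102, 126, 136, 173, 155, 114, 116, 114, 115, 111, 113, 115, 113, 116, 116, 118, 120]
```

Request:
{"op": "jog_arm", "data": {
  "steps": "0,0.001,0.05,0,0.003,0,0.4\n0,0.001,0.09,0,0.003,0,0.4\n0,0.001,0.112,0,0.003,0,0.4\n0,0.001,0.112,0,0.003,0,0.4\n0,0.001,0.112,0,0.003,0,0\n0,0.001,0.112,0,0.003,0,0\n0,0.001,0.112,0,0.003,0,0\n0,0.001,0.112,0,0.003,0,0"
}}

```text
time_s: 47.95
eef_pos: [0.636, -0.1242, 0.2951]
eef_rot: [0.0, 0.747, 0.665, -0.0]
wrist_force: [0.6, 0.6, 6.4]
opening: 0.118
grasp_force: 59.1
```

Request:
{"op": "jog_arm", "data": {
  "steps": "0,0.006,-0.002,0,0,0,0\n0,0.013,-0.004,0,0,0,0\n0,0.019,-0.006,0,0,0,0\n0,0.026,-0.007,0,0,0,0\n0,0.032,-0.008,0,0,0,0\n0,0.038,-0.009,0,0,0,0\n0,0.044,-0.0095,0,0,0,0\n0,0.050,-0.010,0,0,0,0\n0,0.052,-0.010,0,0,0,0\n0,0.052,-0.010,0,0,0,0"
}}

```text
time_s: 49.2
eef_pos: [0.6877, -0.1301, 0.3047]
eef_rot: [0.0, 0.747, 0.665, -0.0]
wrist_force: [0.2, 0.1, 6.7]
opening: 0.116
grasp_force: 62.7
```

```bash
python3 -c "
from h import *
p,r=tool(); g=p-G; h=W(.105,0,.07); x=np.array([np.cos(V[2]),np.sin(V[2]),0])
print('a',np.arctan2(g[2]-h[2],(h-g)@x)-.02, np.hypot(g[2]-h[2],(h-g)@x))"
```

```text
a 1.458241293141656 0.2548144707171838
```

Lid is at 1.458. Release and rise, then go to the rod's peg at 1.95.

Request:
{"op": "jog_arm", "data": {
  "steps": "0,0,0,0,0,0,0.4\n0,0,0,0,0,0,0.4\n0,0,0,0,0,0,0.4\n0,0,-0.03,0,0,0,0.4\n0,0,-0.07,0,0,0,0.4\n0,0,-0.1,0,0,0,0.4\n-0.06,-0.02,-0.1,0,0,0,0.4\n-0.12,-0.06,-0.1,0,0,0,0.4\n-0.18,-0.07,-0.1,0,0,0,0.4\n-0.24,-0.07,-0.1,0,0,0,0.4"
}}

```text
time_s: 50.45
eef_pos: [0.5893, -0.3564, 0.4039]
eef_rot: [-0.001, 0.747, 0.665, -0.001]
wrist_force: [1.1, 0.1, -0.5]
opening: 0.402
grasp_force: 0.0
```

Request:
{"op": "jog_arm", "data": {
  "steps": "0,0,0.0,0,0,0,0.4\n0,0,0,0,0,0,0.4"
}}

```text
time_s: 50.7
eef_pos: [0.5904, -0.3549, 0.4026]
eef_rot: [-0.002, 0.747, 0.664, -0.001]
wrist_force: [0.4, 0.8, -0.2]
opening: 0.401
grasp_force: 0.0
```

```bash
python3 -c "
from h import *
print(grip(1.95))
p=ctrl.camera_params('wrist');im=ctrl.camera('wrist');k,q=np.cos(V[2]),np.sin(V[2])
print('peg px',[proj(p,grip(a)+d*np.array([-q,k,0]))[0].round(0).tolist() for a in(1.9,1.95,2.) for d in (.04,0)])
u,v=proj(p,grip(1.95)+.03*np.array([-q,k,0]))[0].round().astype(int);print(im[v,u-45:u+45:3].mean(1).round().astype(int).tolist())
print('lid bar',[proj(p,bar(a)+.05*np.array([-q,k,0]))[0].round(0).tolist() for a in(1.4,1.45,1.5)])
go(grip(1.945)+G,V[2])"
```

```text
[ 0.61475645 -0.36638467  0.12096158]
peg px [[337.0, 133.0], [336.0, 163.0], [339.0, 132.0], [339.0, 162.0], [342.0, 132.0], [342.0, 162.0]]
[105, 103, 105, 106, 111, 133, 145, 146, 146, 145, 143, 108, 97, 120, 85, 54, 54, 125, 146, 144, 145, 144, 144, 143, 141, 141, 140, 141, 141, 139]
lid bar [[440.0, -368.0], [468.0, -373.0], [496.0, -376.0]]
pos [ 0.5907 -0.3541  0.403 ] shift [-0.0097  0.0258  0.3008] rot [-0.0032 -0.0007  0.0003]
```

Request:
{"op": "jog_arm", "data": {
  "steps": "-0.01,0.026,0.06,0,0,0,0.4\n-0.01,0.026,0.12,0,0,0,0.4\n-0.01,0.026,0.18,0,0,0,0.4\n-0.01,0.026,0.23,0,0,0,0.4\n-0.01,0.026,0.24,0,0,0,0.4\n-0.01,0.026,0.24,0,0,0,0.4"
}}

```text
time_s: 51.5
eef_pos: [0.6153, -0.3671, 0.1643]
eef_rot: [-0.001, 0.747, 0.665, -0.001]
wrist_force: [0.1, 0.9, 0.1]
opening: 0.401
grasp_force: 0.0
```

```bash
python3 -c "
from h import *
go(grip(1.945)+G,V[2])"
```

```text
pos [ 0.6153 -0.3671  0.1643] shift [ 0.0007 -0.0008  0.0622] rot [-0.0023  0.0005  0.001 ]
```

Request:
{"op": "jog_arm", "data": {
  "steps": "0,0,0.03,0,0,0,0.4\n0,0,0.055,0,0,0,0.4\n0,0,0.062,0,0,0,0.4\n0,0,0.062,0,0,0,0.4\n0,0,0.062,0,0,0,0\n0,0,0.062,0,0,0,0\n0,0,0.062,0,0,0,0\n0,0,0.062,0,0,0,0"
}}

```text
time_s: 52.5
eef_pos: [0.6155, -0.3687, 0.1033]
eef_rot: [0.001, 0.747, 0.665, -0.001]
wrist_force: [2.6, 0.7, 5.8]
opening: 0.116
grasp_force: 58.6
```

Request:
{"op": "jog_arm", "data": {
  "steps": "0,-0.006,-0.002,0,0,0,0\n0,-0.012,-0.004,0,0,0,0\n0,-0.029,-0.006,0,0,0,0\n0,-0.046,-0.005,0,0,0,0\n0,-0.062,0,0,0,0,0\n0,-0.077,0.008,0,0,0,0\n0,-0.090,0.018,0,0,0,0\n0,-0.101,0.031,0,0,0,0\n0,-0.109,0.046,0,0,0,0\n0,-0.109,0.046,0,0,0,0"
}}

```text
time_s: 53.75
eef_pos: [0.5055, -0.3559, 0.0536]
eef_rot: [-0.0, 0.747, 0.664, -0.001]
wrist_force: [5.5, -6.5, -4.9]
opening: 0.113
grasp_force: 62.7
```

```bash
python3 -c "
from h import *
p,r=tool();g=p-G;pv=W(.005,-.178,.042);x=np.array([np.cos(V[2]),np.sin(V[2]),0]);print(np.arctan2(g[2]-pv[2],(pv-g)@x),np.hypot(g[2]-pv[2],(pv-g)@x))"
```

```text
0.37223991711517923 0.08403675440971152
```

Request:
{"op": "jog_arm", "data": {
  "steps": "0,-0.003,0.008,0,0,0,0\n0,-0.005,0.016,0,0,0,0\n0,-0.006,0.024,0,0,0,0\n0,-0.006,0.030,0,0,0,0\n0,-0.006,0.033,0,0,0,0\n0,-0.006,0.033,0,0,0,0"
}}

```text
time_s: 54.5
eef_pos: [0.5, -0.3553, 0.0217]
eef_rot: [-0.0, 0.747, 0.665, -0.001]
wrist_force: [4.6, -6.0, -1.0]
opening: 0.115
grasp_force: 66.1
```

```bash
python3 -c "
from h import *
p,r=tool();g=p-G;pv=W(.005,-.178,.042);x=np.array([np.cos(V[2]),np.sin(V[2]),0]);print(np.arctan2(g[2]-pv[2],(pv-g)@x),np.hypot(g[2]-pv[2],(pv-g)@x))"
```

```text
-0.015789537563641737 0.08377581643727743
```

Request:
{"op": "jog_arm", "data": {
  "steps": "0,0,0.003,0,0,0,0\n0,0,0.003,0,0,0,0\n0,0,0.003,0,0,0,0"
}}

```text
time_s: 54.88
eef_pos: [0.5002, -0.3554, 0.0209]
eef_rot: [-0.0, 0.747, 0.665, -0.001]
wrist_force: [-0.1, 0.4, 13.4]
opening: 0.113
grasp_force: 67.7
```

Request:
{"op": "jog_arm", "data": {
  "steps": "0,0,0,0,0,0,0.4\n0,0,0,0,0,0,0.4\n0,0,0,0,0,0,0.4\n0,0,-0.04,0,0,0,0.4\n0,0,-0.1,0,0,0,0.4\n0,0,-0.16,0,0,0,0.4\n0,0,-0.22,0,0,0,0.4\n0,0,-0.28,0,0,0,0.4\n0,0,-0.34,0,0,0,0.4\n0,0,-0.38,0,0,0,0.4"
}}

```text
time_s: 56.12
eef_pos: [0.501, -0.3546, 0.4026]
eef_rot: [0.0, 0.747, 0.665, -0.001]
wrist_force: [-0.0, -0.2, 0.2]
opening: 0.4
grasp_force: 0.0
```

Request:
{"op": "jog_arm", "data": {
  "steps": "0,0,0,0,0,0,0.4\n0,0,0,0,0,0,0.4"
}}

```text
time_s: 56.38
eef_pos: [0.5005, -0.3542, 0.398]
eef_rot: [-0.002, 0.747, 0.665, -0.001]
wrist_force: [-0.2, 0.0, -0.2]
opening: 0.4
grasp_force: 0.0
```

```bash
python3 -c "
from h import *
p=ctrl.camera_params('wrist');im=ctrl.camera('wrist');k,q=np.cos(V[2]),np.sin(V[2])
for a in (0,.1):
    u,v=proj(p,grip(a)+.03*np.array([-q,k,0]))[0].round().astype(int);print(u,v,im[v,u-21:u+22:2].mean(1).round().astype(int).tolist())
u,v=proj(p,W(-.15,-.178,.042))[0].round().astype(int);print(u,v,im[v,u-21:u+22:2].mean(1).round().astype(int).tolist())
scan(.031)
go(bar(1.455)+G,V[2])"
```

```text
319 127 [108, 104, 106, 107, 107, 109, 107, 112, 108, 88, 58, 56, 57, 87, 106, 106, 104, 107, 106, 106, 129, 149]
320 127 [103, 109, 107, 107, 107, 109, 106, 107, 106, 65, 55, 56, 63, 103, 110, 104, 109, 107, 105, 112, 144, 147]
273 102 [145, 146, 143, 144, 142, 141, 121, 104, 99, 102, 116, 116, 115, 118, 120, 118, 122, 119, 121, 117, 119, 122]
scene [ 0.5426 -0.2183  0.031 ] 81
scene [ 0.5509 -0.1488  0.031 ] 85
scene [ 0.5589 -0.0794  0.031 ] 94
scene [ 0.5676 -0.0091  0.031 ] 94
side [ 0.5408 -0.2224  0.031 ] 78
side [ 0.5489 -0.152   0.031 ] 82
side [ 0.5574 -0.0825  0.031 ] 88
side [ 0.5647 -0.0122  0.031 ] 92
pos [ 0.5004 -0.3541  0.3971] shift [0.245  0.1599 0.0949] rot [-0.0061 -0.0025 -0.0005]
```

Request:
{"op": "jog_arm", "data": {
  "steps": "0.245,0.16,-0.01,-0.006,-0.002,0,0.4\n0.245,0.16,-0.01,-0.006,-0.002,0,0.4\n0.245,0.16,-0.01,-0.006,-0.002,0,0.4\n0.245,0.16,-0.01,-0.006,-0.002,0,0.4\n0.245,0.16,-0.01,-0.006,-0.002,0,0.4\n0.245,0.16,-0.01,-0.006,-0.002,0,0.4\n0.245,0.16,0,-0.006,-0.002,0,0.4\n0.245,0.16,0,-0.006,-0.002,0,0.4"
}}

```text
time_s: 57.52
eef_pos: [0.6872, -0.1311, 0.3968]
eef_rot: [0.0, 0.748, 0.664, -0.001]
wrist_force: [-0.2, 0.1, 1.3]
opening: 0.401
grasp_force: 0.0
```

```bash
python3 -c "
from h import *
p=ctrl.camera_params('wrist');im=ctrl.camera('wrist');k,q=np.cos(V[2]),np.sin(V[2])
E=[bar(a)+.05*np.array([-q,k,0]) for a in(1.4,1.45,1.5)];print(proj(p,E).round(1).tolist())
u,v=proj(p,E[1]).round().astype(int)[0];print(u,im[v,u-45:u+45:3].mean(1).round().astype(int).tolist())
go(bar(1.455)+G,V[2])"
```

```text
[[299.1, 138.4], [317.3, 138.6], [335.8, 138.8]]
317 [144, 149, 149, 150, 149, 149, 148, 148, 149, 145, 150, 150, 148, 105, 107, 115, 119, 115, 100, 116, 88, 92, 83, 90, 148, 145, 146, 142, 139, 145]
pos [ 0.6874 -0.1312  0.3977] shift [ 0.0021 -0.0004  0.0959] rot [ 0.0008  0.0017 -0.0024]
```

Request:
{"op": "jog_arm", "data": {
  "steps": "0.001,0,0.04,0,0.001,-0.002,0.4\n0.001,0,0.08,0,0.001,-0.002,0.4\n0.001,0,0.094,0,0.001,-0.002,0.4\n0.001,0,0.094,0,0.001,-0.002,0.4\n0.001,0,0.094,0,0.001,-0.002,0\n0.001,0,0.094,0,0.001,-0.002,0\n0.001,0,0.094,0,0.001,-0.002,0\n0.001,0,0.094,0,0.001,-0.002,0"
}}

```text
time_s: 58.58
eef_pos: [0.6896, -0.1296, 0.3077]
eef_rot: [0.003, 0.747, 0.665, 0.001]
wrist_force: [0.0, -1.0, 5.9]
opening: 0.119
grasp_force: 58.9
```

Request:
{"op": "jog_arm", "data": {
  "steps": "0,-0.013,0.001,0,0,0,0\n0,-0.026,0.004,0,0,0,0\n0,-0.050,0.010,0,0,0,0\n0,-0.074,0.019,0,0,0,0\n0,-0.097,0.030,0,0,0,0\n0,-0.118,0.043,0,0,0,0\n0,-0.138,0.058,0,0,0,0\n0,-0.157,0.075,0,0,0,0\n0,-0.173,0.094,0,0,0,0\n0,-0.173,0.094,0,0,0,0"
}}

```text
time_s: 59.82
eef_pos: [0.5158, -0.1095, 0.2097]
eef_rot: [0.001, 0.747, 0.665, -0.0]
wrist_force: [-2.9, -1.5, 0.7]
opening: 0.108
grasp_force: 64.8
```

```bash
python3 -c "
from h import *
p,r=tool(); g=p-G; h=W(.105,0,.07); x=np.array([np.cos(V[2]),np.sin(V[2]),0])
print('a',np.arctan2(g[2]-h[2],(h-g)@x)-.02, np.hypot(g[2]-h[2],(h-g)@x))
go(bar(.65)+G,V[2])"
```

```text
a 0.6587393253997045 0.2527031679651941
pos [ 0.5158 -0.1095  0.2097] shift [ 0.0004 -0.0008  0.0022] rot [0.001  0.0014 0.0011]
```

Request:
{"op": "jog_arm", "data": {
  "steps": "0,-0.015,0.021,0,0,0,0\n0,-0.027,0.042,0,0,0,0\n0,-0.037,0.065,0,0,0,0\n0,-0.045,0.089,0,0,0,0\n0,-0.051,0.108,0,0,0,0\n0,-0.053,0.121,0,0,0,0\n0,-0.054,0.130,0,0,0,0\n0,-0.054,0.138,0,0,0,0\n0,-0.055,0.143,0,0,0,0\n0,-0.055,0.143,0,0,0,0"
}}

```text
time_s: 61.08
eef_pos: [0.4624, -0.1032, 0.0669]
eef_rot: [0.001, 0.747, 0.665, 0.0]
wrist_force: [-5.9, -1.6, -2.1]
opening: 0.116
grasp_force: 68.1
```

```bash
python3 -c "
from h import *
p,r=tool(); g=p-G; h=W(.105,0,.07); x=np.array([np.cos(V[2]),np.sin(V[2]),0])
print('a',np.arctan2(g[2]-h[2],(h-g)@x)-.02, np.hypot(g[2]-h[2],(h-g)@x))
go(bar(0)+G,V[2])"
```

```text
a 0.04332272189429638 0.25095959083069913
pos [ 0.4624 -0.1032  0.0669] shift [ 0.0003 -0.0015  0.0108] rot [0.001  0.0007 0.0017]
```

Request:
{"op": "jog_arm", "data": {
  "steps": "0,-0.001,0.003,0,0,0,0\n0,-0.001,0.006,0,0,0,0\n0,-0.001,0.009,0,0,0,0\n0,-0.001,0.011,0,0,0,0\n0,-0.001,0.012,0,0,0,0\n0,-0.001,0.012,0,0,0,0"
}}

```text
time_s: 61.82
eef_pos: [0.462, -0.1032, 0.0561]
eef_rot: [0.001, 0.747, 0.665, 0.001]
wrist_force: [-8.6, 1.0, 8.5]
opening: 0.11
grasp_force: 69.4
```

```bash
python3 -c "
from h import *
go(bar(0)+G,V[2])"
```

```text
pos [ 0.462  -0.1032  0.0561] shift [ 0.0004 -0.0011  0.    ] rot [0.0028 0.001  0.0017]
```

Request:
{"op": "jog_arm", "data": {
  "steps": "0,0,0.002,0,0,0,0\n0,0,0.002,0,0,0,0\n0,0,0.001,0,0,0,0.2\n0,0,0.001,0,0,0,0.4\n0,0,0.001,0,0,0,0.4\n0,0,0.001,0,0,0,0.4\n0,0,-0.03,0,0,0,0.4\n0,0,-0.08,0,0,0,0.4\n0,-0.03,-0.14,0,0,0,0.4\n0,-0.06,-0.2,0,0,0,0.4"
}}

```text
time_s: 63.08
eef_pos: [0.405, -0.0962, 0.2483]
eef_rot: [0.001, 0.746, 0.665, 0.001]
wrist_force: [0.2, -0.9, -0.1]
opening: 0.399
grasp_force: 0.0
```

Request:
{"op": "jog_arm", "data": {
  "steps": "0,-0.02,-0.08,0,0,0,0.4\n0,-0.02,-0.08,0,0,0,0.4\n0,-0.02,-0.08,0,0,0,0.4\n0,-0.02,-0.08,0,0,0,0.4"
}}

```text
time_s: 63.58
eef_pos: [0.3854, -0.0938, 0.3253]
eef_rot: [0.0, 0.747, 0.665, 0.0]
wrist_force: [0.1, -0.9, 0.2]
opening: 0.4
grasp_force: 0.0
```

Run:
```python
from h import *
p=ctrl.camera_params('wrist');im=ctrl.camera('wrist').astype(int)
C=proj(p,[W(x,y,.08) for x,y in((-.105,-.16),(-.105,.16),(.105,.16),(.105,-.16))]).round(1); print('expected corners',C.tolist())
m=cv2.morphologyEx((im[...,0]>145).astype(np.uint8),cv2.MORPH_OPEN,np.ones((9,9)))
for c in cv2.findContours(m,0,2)[0]:
    if cv2.contourArea(c)>5000: print(cv2.approxPolyDP(c,6,True)[:,0].tolist())
B=proj(p,[bar(0)+s*np.array([-np.sin(V[2]),np.cos(V[2]),0]) for s in(-.06,.0,.06)]).round(0);print('bar',B.tolist())
u,v=B[1].astype(int);print(im[v,u-16:u+17:2].mean(1).round().astype(int).tolist())
```

```text
expected corners [[403.3, 274.1], [428.9, 15.4], [623.8, 15.5], [553.0, 274.1]]
[[428, 16], [404, 274], [449, 274], [449, 291], [479, 290], [484, 274], [553, 274], [621, 16]]
bar [[377.0, 206.0], [380.0, 161.0], [383.0, 111.0]]
[99, 98, 98, 109, 134, 133, 112, 141, 170, 161, 142, 141, 140, 140, 138, 121, 100]
```

```bash
python3 -c "
from bench import ctrl
print(ctrl.hand_in())"
```

```text
the job is handed in; nothing more can be done
None
```

The job is done and handed in at about 64 s of the 210 s allowed: all four beads are in their nests, the rod is back in its clip, and the lid is fully shut, with the tub, bowl and brush left alone.

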